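# Load and close the sinker tumbler

### The job

Get the tackle shop's vibratory tumbler ready to knock the flash off the freshly cast lead sinkers: put every sinker from the mat into the orange bowl, set the loose lid on the bowl's rim so that it sits fully home and level, and swing the yellow clamp arm in over it to its stop. Wind the red hand wheel clockwise until the pad bears firmly on the lid's boss, about a quarter of a turn past first touch and not much more, and only then press the green start button right down. Leave the other things on the counter where they are.

Things in the scene. Friction and masses are not known exactly. Their poses are not given: they have to be found in the camera images.
- tumbler: Tumbler fixed to the counter, place and yaw vary: blue base plate 250 (x) by 230 (y) by 12 mm, its middle 15 mm towards +x, with an orange round bowl above. Origin on the counter under the bowl's centre, z up, x away from the robot at yaw 0. A steel post (radius 12.5 mm) on the bowl's carrier, at x = +115 mm, bears the clamp arm; at y = +158 mm a grey switch box, 60 mm square, 57 mm high.
- bowl_rim (a point): Centre of the bowl's mouth, level with the top of its rim, 155 mm above the counter. The mouth is 168 mm in inner and 180 mm in outer diameter, the wall 6 mm thick, the bowl 74 mm deep inside, narrowing to about 120 mm at the floor. Axes as the tumbler's.
- lid: Loose round grey metal lid, 194 mm in diameter, about 400 g. Origin: centre of its underside, z up. A black plug ring, 156 mm in diameter and 8 mm deep, under the 6 mm disc drops inside the bowl's rim with 6 mm of play all round. Seated: disc flat on the rim, origin 8 mm below bowl_rim. It is lifted by its boss (boss_top).
- boss_top (a point): Centre of the top of the lid's boss, 48 mm above the lid's origin: a black upright cylinder, 40 mm in diameter, 34 mm tall above the disc, in the lid's middle. The lid is lifted by it and the clamp's pad bears on it.
- clamp_arm (a joint): Swing of the yellow clamp arm about the post, rad: 0 = at its stop, pad and wheel over the bowl's centre, arm pointing to the tumbler's -x; up to 1.8 = swung out counter-clockwise from above (towards the tumbler's -y). 0.25 N m of friction; stays where left. The bar is 24 mm wide, 20 mm high, its middle 225 mm above the counter, its end 218 mm from the post axis.
- post_axis (a point): Point on the post axis, at the height of the middle of the clamp arm's bar (225 mm). Axes as the tumbler's.
- bar_grip (a point): Where the bar of the clamp arm can be pinched from above or pushed, near its free end, at the middle of its height, 200 mm from the post axis. Its x axis runs along the bar to the post.
- wheel (a joint): Turn of the red hand wheel, rad, growing clockwise from above, 0 to 9; starts between 0 and 1.5 and holds where left. Each rad lowers wheel and pad 2 mm. On the seated lid the pad touches the boss at about 4.5; then it presses about 30 N more per rad and the wheel (0.2 N m free) stiffens by 0.06 N m per rad. A quarter turn past touch (about 6.1) is right; under 25 N is loose, over 90 N too tight.
- wheel_grip (a point): Point on the hand wheel's axis 14 mm above the wheel's underside. The wheel is a red fluted disc 62 mm in diameter and 24 mm thick on an upright axis, with a white mark on top; its underside is 26 mm above the clamp arm's bar with the wheel at 0 and sinks 2 mm per rad. This point is 275 mm above the counter at wheel 0.
- pad_face (a point): Centre of the underside of the pad, 26 mm in diameter, under the clamp arm on the wheel's axis: 204 mm above the counter at wheel 0, free.
- start (a joint): Green start button, 28 mm in diameter in a yellow collar, pressed straight down: 0 = up, 0.006 m = fully down (5 N); it springs back. Pressed beyond 0.004 m it starts the machine.
- start_top (a point): Centre of the start button's top, 75 mm above the counter.
- mat: Green bench mat 250 by 210 mm, 3 mm thick, fixed; origin under its centre.
- sinker1: Cast lead sinker, absent in some starts: a flat bar 54 mm long (x, with a thin brass eye beyond the +x end), 20 mm wide (y) over its middle 36 mm and narrower at the ends, 14 mm thick, 140 g. Origin: centre of its underside. Lies flat on the mat.
- sinker2: Cast lead sinker, absent in some starts: a flat bar 54 mm long (x, with a thin brass eye beyond the +x end), 20 mm wide (y) over its middle 36 mm and narrower at the ends, 14 mm thick, 140 g. Origin: centre of its underside. Lies flat on the mat.
- sinker3: Cast lead sinker, absent in some starts: a flat bar 54 mm long (x, with a thin brass eye beyond the +x end), 20 mm wide (y) over its middle 36 mm and narrower at the ends, 14 mm thick, 140 g. Origin: centre of its underside. Lies flat on the mat.
- sinker4: Cast lead sinker, absent in some starts: a flat bar 54 mm long (x, with a thin brass eye beyond the +x end), 20 mm wide (y) over its middle 36 mm and narrower at the ends, 14 mm thick, 140 g. Origin: centre of its underside. Lies flat on the mat.
- sinker5: Cast lead sinker, absent in some starts: a flat bar 54 mm long (x, with a thin brass eye beyond the +x end), 20 mm wide (y) over its middle 36 mm and narrower at the ends, 14 mm thick, 140 g. Origin: centre of its underside. Lies flat on the mat.
- line_spool: Blue spool of fishing line, 72 mm in diameter, 48 mm tall; a bystander. Origin: centre of its underside.
- bait_jar: Bait jar with red cap, 60 mm in diameter, 85 mm tall; a bystander. Origin: centre of its underside.
- lure_box: Flat green lure box, 70 by 130 by 32 mm; a bystander. Origin: centre of its underside.

How it is judged:
By the outcome, as a careful person would: the job done as asked, in the order asked, and still so for the second after the job is handed in, with the robot touching nothing.
Of sinker1, sinker2, sinker3, sinker4, sinker5 only 3 to 5 are there at a start; the rules pass over those that are not, and their reading is None.
At some moment in a run one of sinker1, sinker2, sinker3, sinker4, sinker5 may be knocked a few centimetres aside while the robot is not near it.
Once in a run the grip may slacken for a moment while it holds something.
It also fails if it takes over 210 s, if anything falls off the work surface, if the arm or the gripper's body presses on something with over 40 N, if the wrist force passes 120 N, or if a joint passes its speed limit or range.

### The arm

A 7-joint arm with a two-finger parallel gripper is mounted at the origin on the work surface. World frame = base frame: x ahead of the robot, y to its left, z up, the work surface at z = 0. Lengths are in m, angles in degrees, forces in N, time in s.
With the tool pointing down it reaches from about 0.4 to 0.9 m from the base axis. Payload 5.5 kg.
Tool frame: the origin (TCP) lies midway between the tips of the shut fingers; the grasp point (between the pads) lies 19 mm behind it; z points along the fingers, y is the line along which they close (so a half turn about z gives the same grasp; the last joint's range is limited). The gripper opens to 92 mm and grips with 3 to 60 N. Pads are 19 mm wide; open, the fingers measure 130 mm over their backs; the gripper's body (75 mm by 190 mm) begins 47 mm behind the grasp point.
Start: joints at [-48.174, 28.699, -24.465, 88.831, 12.651, 65.22, -12.049], TCP at [0.292, 0.58, 0.227] pointing down, gripper open.
Joint ranges: [-164.97, 164.97], [-17.58, 116.51], [-87.97, 89.64], [11.32, 138.91], [-80.73, 260.73], [10.89, 115.49], [-147.41, 147.41]. Speed limits (degrees/s): [147.25, 147.25, 180, 180, 180, 180, 180].

### API

Orientations are given as a 3x3 rotation matrix whose columns are the frame's x, y, z axes.
In Python, from station import arm, viewer, finish_job gives the robot as it stands. The module is installed in compiled form; this text tells all that it offers.
- The arm moves only by the shell command python3 -m pendant 'ROWS' [OPENING] [FORCE]. ROWS is JSON, a list of rows, each an object with "linear": the shift along the tool's x, y, z in m, a list of three; "angular": the turn, a rotation vector about the tool's x, y, z in degrees, a list of three. In form: [{"linear": [dx, dy, dz], "angular": [ax, ay, az]}, ...]. A call has 1 to 20 rows; each row shifts and turns the commanded pose from where the row before left it, along the tool's axes as they then stand; what a row does not reach is not made up. A row lasts 1/10 s, in which the tool goes at most 50 mm and 8.59 degrees, less where a joint would pass 70% of its speed; a pose out of reach is approached as far as the arm can. A call is refused whole if a number of a shift passes 0.05 or a number of a turn 8.59, either way. A call with a gripper value outside its range is refused whole. OPENING is the finger opening in m, from 0 to 0.0918, set as the call begins (- or left out, the last holds). The fingers move at their own pace and stop on an object; FORCE is the grip in N (left out, the last holds). Time passes only in rows, so rows that do not move let the fingers close. It gives the time, the measured TCP pose, the force, the opening and the grip force at its end, in the units of the state.
- arm.get_obs(): the state, without advancing time (a new reading comes with each control period).
- viewer.get_image(name): name is "scene" or "top" or "wrist"; returns a dict with "image" (480x640x3 uint8, red, green, blue), "K" (3x3 intrinsics, pixels), "eye" and "attitude" of the camera in the world. Camera axes: x right, y down, z forward; pixel columns grow to the right and rows downward; lengths in m; the calibration is good to about 2 mm. A picture is of the moment at which its call begins. There is no depth.
- finish_job(): hands the job in; it is judged then, once.
The state is a dict: "time": time; "joint_pos": joint angles; "joint_vel": joint speeds; "tau": joint torques, N m; "eef_pos": TCP position; "tcp_rot": TCP orientation; "ft_force": force on the tool from outside, world axes, zero at the start; "ft_torque": the same for the moment, N m; "gripper_width": finger opening in m; "finger_force": force on a finger pad.
Only numpy, scipy, OpenCV 4.12 (cv2) and the standard library are available. Lean on these libraries where they do the work, as an engineer would, in place of code of your own. Each camera call takes 0.05 s, during which the arm holds its last target. There are 200 camera calls.

## Working session

There is one attempt and no reset: what is moved stays moved. The work goes in short steps, Python scripts to look and compute and a shell command to move; the robot and the scene stay as the last step left them, time stands still between calls to the robot, and variables do not carry over. Pictures are saved under pics/ and viewed, at most 17 in all, crops included, and the job is handed in when it is done.

```bash
mkdir -p pics; cat > h.py <<'E'
import numpy as np, cv2
from station import arm, viewer, finish_job
def shot(n,f):
    d=viewer.get_image(n); cv2.imwrite('pics/'+f+'.png',d['image'][:,:,::-1])
    np.savez('pics/'+f+'.npz',K=d['K'],eye=d['eye'],R=d['attitude']); return d
def px(f,u,v,z):
    d=np.load('pics/'+f+'.npz'); r=d['R']@np.linalg.solve(d['K'],[u,v,1.]); e=d['eye']
    return (e+r*(z-e[2])/r[2])[:2].round(4)
def proj(f,p):
    d=np.load('pics/'+f+'.npz'); q=d['K']@(d['R'].T@(np.array(p)-d['eye'])); return (q[:2]/q[2]).round(1)
E
python3 - <<'E'
from h import *
for n in('top','scene'):
    d=shot(n,n+'0'); print(d['K'],d['eye'],d['attitude'])
o=arm.get_obs(); print(o['eef_pos'],o['tcp_rot'],o['time'],o['gripper_width'])
E
```

```text
[[588.84679996   0.         324.49255253]
 [  0.         588.84679996 231.75204394]
 [  0.           0.           1.        ]] [0.47547614 0.009182   1.68413178] [[-0.01209405 -0.99814488  0.05967013]
 [-0.99984361  0.01284152  0.01215919]
 [-0.01290289 -0.05951374 -0.99814409]]
[[579.42209523   0.         317.69769652]
 [  0.         579.42209523 235.60702042]
 [  0.           0.           1.        ]] [1.19157003 0.11163898 1.09152017] [[-0.10286746  0.81859347 -0.56508673]
 [ 0.99464673  0.07905073 -0.06654974]
 [-0.00980667 -0.56890747 -0.82234307]]
[0.29225853 0.57989184 0.22576797] [[-8.93057611e-01  4.49941571e-01 -8.28325836e-04]
 [ 4.49942331e-01  8.93056306e-01 -1.52776922e-03]
 [ 5.23347268e-05 -1.73708479e-03 -9.99998490e-01]] 0.1 0.09181338187822953
```

View pics/top0.png

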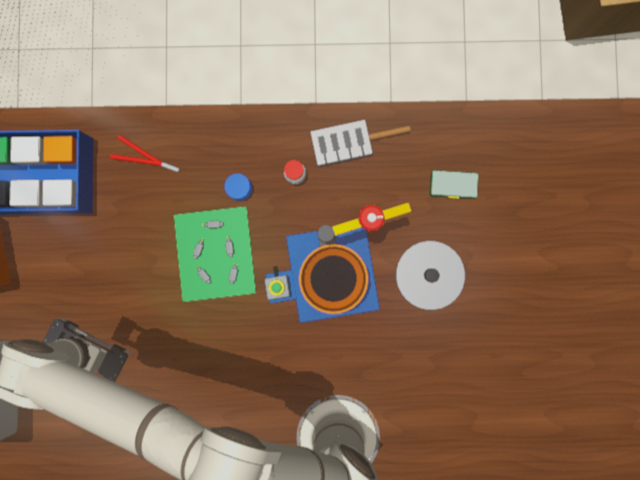

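View pics/scene0.png

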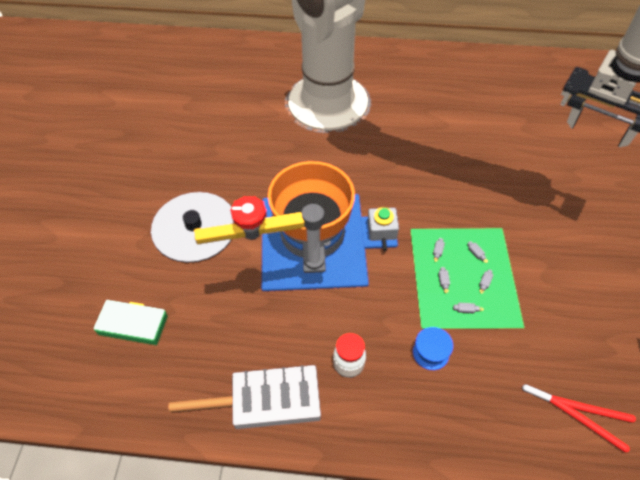

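```bash
python3 - <<'E'
from h import *
im=cv2.imread('pics/top0.png'); c=im[195:325,165:485]
cv2.imwrite('pics/c1.png',cv2.resize(c,None,fx=2.5,fy=2.5,interpolation=cv2.INTER_CUBIC))
b=cv2.resize(im[200:305,170:260],None,fx=5.6,fy=5.6,interpolation=cv2.INTER_CUBIC); cv2.imwrite('pics/c2.png',b)
# sinkers: grey (low saturation) inside mat
hsv=cv2.cvtColor(b,cv2.COLOR_BGR2HSV)
m=((hsv[:,:,1]<90)).astype(np.uint8)
for k in cv2.findContours(m,cv2.RETR_EXTERNAL,cv2.CHAIN_APPROX_NONE)[0]:
    if cv2.contourArea(k)<400: continue
    (x,y),wh,a=cv2.minAreaRect(k); p=cv2.boxPoints(((x,y),wh,a))
    M=lambda q: px('top0',(q[0]+.5)/5.6-.5+170,(q[1]+.5)/5.6-.5+200,.014)
    W=np.array([M(q) for q in p]); e=[W[1]-W[0],W[2]-W[1]]; l=max(e,key=np.linalg.norm)
    print(M((x,y)),[np.linalg.norm(q).round(3) for q in e],np.degrees(np.arctan2(l[1],l[0])).round(1))
E
```

```text
[0.4569 0.3746] [np.float64(0.022), np.float64(0.057)] -142.0
[0.4589 0.2909] [np.float64(0.057), np.float64(0.022)] -12.3
[0.5302 0.3908] [np.float64(0.055), np.float64(0.022)] -20.3
[0.5349 0.3014] [np.float64(0.022), np.float64(0.056)] -172.5
[0.6016 0.3464] [np.float64(0.056), np.float64(0.022)] -90.7
```

View pics/c1.png

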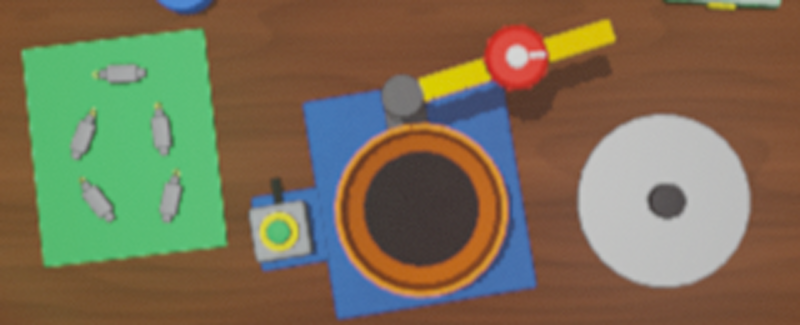

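View pics/c2.png

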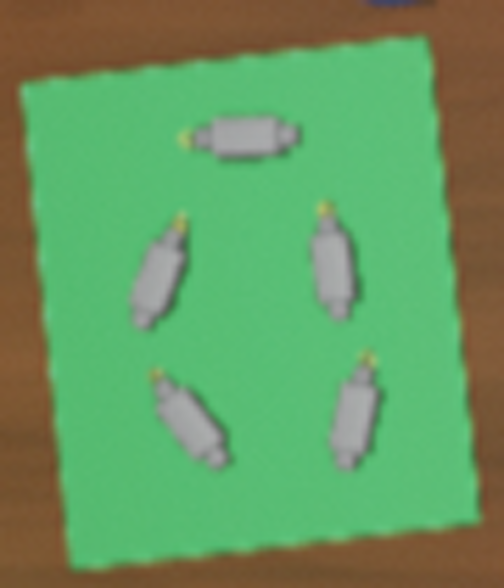

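```bash
python3 - <<'E'
from h import *
f=lambda u,v,z:px('top0',(u+.5)/2.5-.5+165,(v+.5)/2.5-.5+195,z)
b=f(421.5,210,.155);s=f(279,231.5,.075);w=f(516,57,.283);p=f(403,96,.24)
print('bowl',b,'btn',s,'wheel',w,'post',p,'boss',f(667,201,.048),'lid',f(664,200,.014),'barend',f(612,30,.235))
d=s-b;print(np.linalg.norm(d),'yaw',np.degrees(np.arctan2(d[1],d[0]))-90)
d=p-b;print(np.linalg.norm(d),'yaw',np.degrees(np.arctan2(d[1],d[0])))
c=[f(u,v,.012) for u,v in((304,101),(499,77),(535,287),(339,318))];print(c,np.mean(c,0))
d=c[0]-c[3];print('yaw',np.degrees(np.arctan2(d[1],d[0])))
d=w-p;print(np.linalg.norm(d),np.degrees(np.arctan2(d[1],d[0])))
o=arm.get_obs();print(o['ft_force'],np.degrees(np.arctan2(o['tcp_rot'][1][1],o['tcp_rot'][0][1])))
E
```

```text
bowl [0.4448 0.0065] btn [0.4217 0.162 ] wheel [ 0.5919 -0.0853] post [0.5584 0.0234] boss [ 0.4494 -0.2653] lid [ 0.45   -0.2677] barend [ 0.6213 -0.1836]
0.15720642480509503 yaw 8.449668879337054
0.114850206791281 yaw 8.461695947518848
[array([0.5673, 0.1384]), array([ 0.5918, -0.0839]), array([ 0.3539, -0.1206]), array([0.3216, 0.1009])] [0.45865 0.0087 ]
yaw 8.677809066234177
0.11374506582705027 -72.87134701638992
[ 0.12951691 -0.82959952  0.01093056] 63.26002116816382
```

```bash
cat >> h.py <<'E'
def sinkers(f):
    shot('top',f); im=cv2.imread('pics/'+f+'.png')
    b=cv2.resize(im[200:305,160:265],None,fx=6,fy=6,interpolation=cv2.INTER_CUBIC)
    hsv=cv2.cvtColor(b,cv2.COLOR_BGR2HSV); m=(hsv[:,:,1]<90).astype(np.uint8); out=[]
    for k in cv2.findContours(m,cv2.RETR_EXTERNAL,cv2.CHAIN_APPROX_NONE)[0]:
        if cv2.contourArea(k)<400: continue
        r=cv2.minAreaRect(k)
        M=lambda q: px(f,(q[0]+.5)/6-.5+160,(q[1]+.5)/6-.5+200,.015)
        W=np.array([M(q) for q in cv2.boxPoints(r)]); l=max([W[1]-W[0],W[2]-W[1]],key=np.linalg.norm)
        s=min(np.linalg.norm(W[1]-W[0]),np.linalg.norm(W[2]-W[1]))
        out.append((*M(r[0]),np.degrees(np.arctan2(l[1],l[0]))%180)); print(np.round(out[-1],4),np.linalg.norm(l).round(3),s.round(3))
    return out
def plan(ts):
    o=arm.get_obs(); p=np.array(o['eef_pos']); y=np.array(o['tcp_rot'])[:2,1]; psi=np.degrees(np.arctan2(y[1],y[0]))
    print('at',p.round(4),'psi',psi.round(1),'j7',np.round(o['joint_pos'][6],1),'t',o['time'],'w',np.round(o['gripper_width'],4),'F',np.round(o['ft_force'],1))
    for x,yy,z,s in ts:
        a=psi-s; n=int(np.ceil(abs(a)/8.5)); q=np.radians(s)
        if n: print('  rot z %.2f x%d'%(a/n,n))
        d=np.array([x,yy,z])-p; ty=np.array([np.cos(q),np.sin(q)]); tx=np.array([ty[1],-ty[0]])  # x = y cross z(down)
        L=np.array([d[:2]@(-tx),d[:2]@ty,-d[2]]); m=max(1,int(np.ceil(np.abs(L).max()/.04)))
        print('  lin',(L/m).round(4).tolist(),'x%d'%m); p=np.array([x,yy,z]); psi=s
B=(.445,.0065)
def pick(s,zt=.2,psi=None,dx=-.01,dy=0):
    q=(s[2]+90)%180 if psi is None else psi; c=min(max(q,60),120)
    plan([(s[0],s[1],.12,q),(s[0],s[1],.006,q),(s[0],s[1],zt,q),(B[0]+dx,B[1]+dy,zt,c),(B[0]+dx,B[1]+dy,.135,c)])
E
python3 - <<'E'
from h import *
R=np.array(arm.get_obs()['tcp_rot']); print(R[:,0],np.cross(R[:,1],R[:,2]))
pick((.5302,.3908,159.7))
E
```

```text
[-8.93057611e-01  4.49942331e-01  5.23347268e-05] [-8.93057611e-01  4.49942331e-01  5.23347268e-05]
at [0.2923 0.5799 0.2258] psi 63.3 j7 -12.0 t 0.1 w 0.0918 F [ 0.1 -0.8  0. ]
  rot z -6.44 x1
  lin [-0.0361, -0.0118, 0.0132] x8
  lin [0.0, 0.0, 0.038] x3
  lin [0.0, 0.0, -0.0388] x5
  lin [-0.0044, -0.0393, -0.0] x10
  lin [0.0, 0.0, 0.0325] x2
```

```bash
python3 -m pendant '[{"linear":[0,0,0],"angular":[0,0,-6.44]},{"linear":[-0.0361,-0.0118,0.0132],"angular":[0,0,0]},{"linear":[-0.0361,-0.0118,0.0132],"angular":[0,0,0]},{"linear":[-0.0361,-0.0118,0.0132],"angular":[0,0,0]},{"linear":[-0.0361,-0.0118,0.0132],"angular":[0,0,0]},{"linear":[-0.0361,-0.0118,0.0132],"angular":[0,0,0]},{"linear":[-0.0361,-0.0118,0.0132],"angular":[0,0,0]},{"linear":[-0.0361,-0.0118,0.0132],"angular":[0,0,0]},{"linear":[-0.0361,-0.0118,0.0132],"angular":[0,0,0]},{"linear":[0,0,0],"angular":[0,0,0]},{"linear":[0,0,0],"angular":[0,0,0]}]' 0.05 30
python3 - <<'E'
from h import *
pick((.5302,.3908,159.7)); shot('wrist','w1')
E
```

```text
time: 1.2
eef_pos: [0.5311, 0.3899, 0.1199]
tcp_rot: [[-0.937, 0.35, -0.002], [0.35, 0.937, -0.001], [0.001, -0.002, -1.0]]
ft_force: [-1.0, 0.5, -0.0]
gripper_width: 0.05
finger_force: 0.0
at [0.5311 0.3899 0.1199] psi 69.5 j7 19.8 t 1.2 w 0.05 F [-1.   0.5 -0. ]
  rot z -0.19 x1
  lin [0.0012, 0.0005, -0.0001] x1
  lin [0.0, 0.0, 0.038] x3
  lin [0.0, 0.0, -0.0388] x5
  lin [-0.0044, -0.0393, -0.0] x10
  lin [0.0, 0.0, 0.0325] x2
```

View pics/w1.png

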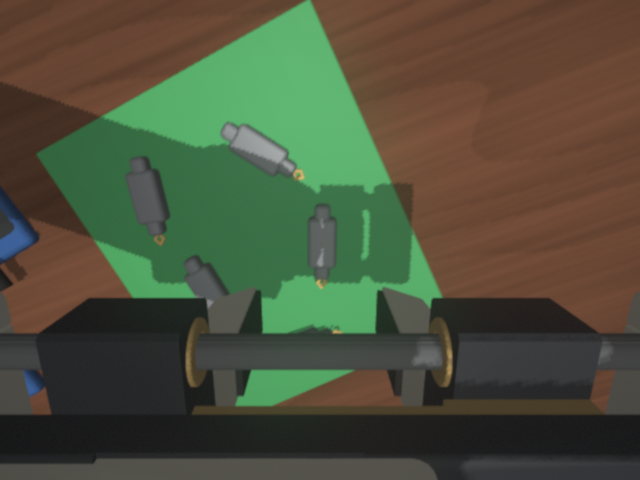

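The wrist view shows the target sinker at (321,240), upright and centred between the fingers (235–390). Descend and grip.

```bash
python3 -m pendant '[{"linear":[0.001,0,0.035],"angular":[0,0,0]},{"linear":[0,0,0.035],"angular":[0,0,0]},{"linear":[0,0,0.025],"angular":[0,0,0]},{"linear":[0,0,0.014],"angular":[0,0,0]},{"linear":[0,0,0.005],"angular":[0,0,0]},{"linear":[0,0,0],"angular":[0,0,0]}]' 
python3 -m pendant '[{"linear":[0,0,0],"angular":[0,0,0]},{"linear":[0,0,0],"angular":[0,0,0]},{"linear":[0,0,0],"angular":[0,0,0]},{"linear":[0,0,0],"angular":[0,0,0]},{"linear":[0,0,0],"angular":[0,0,0]},{"linear":[0,0,0],"angular":[0,0,0]}]' 0 30
python3 -m pendant '[{"linear":[0,0,-0.02],"angular":[0,0,0]},{"linear":[0,0,-0.035],"angular":[0,0,0]},{"linear":[0,0,-0.035],"angular":[0,0,0]},{"linear":[0,0,-0.035],"angular":[0,0,0]},{"linear":[0,0,-0.035],"angular":[0,0,0]},{"linear":[0,0,-0.034],"angular":[0,0,0]}]'
python3 -c "
from h import *
plan([(.435,.0065,.2,70),(.435,.0065,.135,70)])"
```

```text
time: 1.85
eef_pos: [0.5291, 0.3931, 0.0073]
tcp_rot: [[-0.938, 0.346, -0.0], [0.346, 0.938, 0.001], [0.0, 0.0, -1.0]]
ft_force: [-0.1, -0.0, 0.3]
gripper_width: 0.0499
finger_force: 0.0
time: 2.45
eef_pos: [0.5301, 0.3922, 0.0078]
tcp_rot: [[-0.938, 0.347, 0.001], [0.347, 0.938, 0.0], [-0.001, 0.001, -1.0]]
ft_force: [-0.4, -0.8, 4.3]
gripper_width: 0.0196
finger_force: 30.0
time: 3.05
eef_pos: [0.5293, 0.3917, 0.2021]
tcp_rot: [[-0.938, 0.347, -0.001], [0.347, 0.938, -0.0], [0.001, -0.001, -1.0]]
ft_force: [-0.1, 0.1, -2.2]
gripper_width: 0.0197
finger_force: 30.0
at [0.5293 0.3917 0.2021] psi 69.7 j7 21.4 t 3.05 w 0.0197 F [-0.1  0.1 -2.2]
  rot z -0.30 x1
  lin [-0.0043, -0.0394, 0.0002] x10
  lin [0.0, 0.0, 0.0325] x2
```

```bash
python3 -m pendant '[{"linear":[-0.0043,-0.0394,0],"angular":[0,0,0]},{"linear":[-0.0043,-0.0394,0],"angular":[0,0,0]},{"linear":[-0.0043,-0.0394,0],"angular":[0,0,0]},{"linear":[-0.0043,-0.0394,0],"angular":[0,0,0]},{"linear":[-0.0043,-0.0394,0],"angular":[0,0,0]},{"linear":[-0.0043,-0.0394,0],"angular":[0,0,0]},{"linear":[-0.0043,-0.0394,0],"angular":[0,0,0]},{"linear":[-0.0043,-0.0394,0],"angular":[0,0,0]},{"linear":[-0.0043,-0.0394,0],"angular":[0,0,0]},{"linear":[-0.0043,-0.0394,0],"angular":[0,0,0]},{"linear":[0,0,0],"angular":[0,0,0]},{"linear":[0,0,0.025],"angular":[0,0,0]},{"linear":[0,0,0.025],"angular":[0,0,0]},{"linear":[0,0,0.015],"angular":[0,0,0]},{"linear":[0,0,0],"angular":[0,0,0]},{"linear":[0,0,0],"angular":[0,0,0]}]'
python3 -m pendant '[{"linear":[0,0,0],"angular":[0,0,0]},{"linear":[0,0,0],"angular":[0,0,0]},{"linear":[0,0,0],"angular":[0,0,0]},{"linear":[0,0,-0.02],"angular":[0,0,0]},{"linear":[0,0,-0.03],"angular":[0,0,0]},{"linear":[0,0,-0.015],"angular":[0,0,0]},{"linear":[0,0,0],"angular":[0,0,0]}]' 0.045
python3 -c "
from h import *
s=sinkers('t1')
for q in s: pick(q)"
```

```text
time: 4.65
eef_pos: [0.4332, 0.0081, 0.1362]
tcp_rot: [[-0.938, 0.346, -0.001], [0.346, 0.938, 0.0], [0.001, 0.0, -1.0]]
ft_force: [0.9, 0.9, -0.7]
gripper_width: 0.0198
finger_force: 30.0
time: 5.35
eef_pos: [0.4354, 0.0077, 0.2037]
tcp_rot: [[-0.938, 0.347, 0.006], [0.347, 0.938, -0.0], [-0.005, 0.002, -1.0]]
ft_force: [0.2, 0.2, 0.5]
gripper_width: 0.0446
finger_force: 0.0
[ 0.4569  0.3744 37.7956] 0.057 0.022
[  0.459    0.2907 168.0539] 0.057 0.022
[0.5348 0.3012 6.9852] 0.056 0.022
[ 0.6014  0.346  91.2298] 0.056 0.022
at [0.4343 0.0076 0.2023] psi 69.7 j7 62.7 t 5.4 w 0.0449 F [-0.4 -0.4 -0.7]
  rot z -8.30 x7
  lin [-0.0347, 0.0394, 0.0118] x7
  lin [0.0, 0.0, 0.038] x3
  lin [0.0, 0.0, -0.0388] x5
  rot z 7.80 x1
  lin [0.0254, -0.0385, -0.0] x8
  lin [0.0, 0.0, 0.0325] x2
at [0.4343 0.0076 0.2023] psi 69.7 j7 62.7 t 5.4 w 0.0449 F [-0.4 -0.4 -0.7]
  rot z -8.37 x1
  lin [0.0043, 0.0353, 0.0103] x8
  lin [0.0, 0.0, 0.038] x3
  lin [0.0, 0.0, -0.0388] x5
  lin [-0.0044, -0.0354, -0.0] x8
  lin [0.0, 0.0, 0.0325] x2
at [0.4343 0.0076 0.2023] psi 69.7 j7 62.7 t 5.4 w 0.0449 F [-0.4 -0.4 -0.7]
  rot z -6.83 x4
  lin [-0.0194, 0.0399, 0.0118] x7
  lin [0.0, 0.0, 0.038] x3
  lin [0.0, 0.0, -0.0388] x5
  lin [0.0169, -0.035, -0.0] x8
  lin [0.0, 0.0, 0.0325] x2
at [0.4343 0.0076 0.2023] psi 69.7 j7 62.7 t 5.4 w 0.0449 F [-0.4 -0.4 -0.7]
  rot z 7.61 x9
  lin [0.0372, 0.0194, 0.0091] x9
  lin [0.0, 0.0, 0.038] x3
  lin [0.0, 0.0, -0.0388] x5
  rot z -8.40 x7
  lin [-0.0026, -0.0377, -0.0] x10
  lin [0.0, 0.0, 0.0325] x2
```

```bash
python3 -m pendant '[{"linear":[0,0,0],"angular":[0,0,-8.37]},{"linear":[0.0043,0.0353,0.0103],"angular":[0,0,0]},{"linear":[0.0043,0.0353,0.0103],"angular":[0,0,0]},{"linear":[0.0043,0.0353,0.0103],"angular":[0,0,0]},{"linear":[0.0043,0.0353,0.0103],"angular":[0,0,0]},{"linear":[0.0043,0.0353,0.0103],"angular":[0,0,0]},{"linear":[0.0043,0.0353,0.0103],"angular":[0,0,0]},{"linear":[0.0043,0.0353,0.0103],"angular":[0,0,0]},{"linear":[0.0043,0.0353,0.0103],"angular":[0,0,0]},{"linear":[0,0,0],"angular":[0,0,0]},{"linear":[0,0,0.035],"angular":[0,0,0]},{"linear":[0,0,0.035],"angular":[0,0,0]},{"linear":[0,0,0.025],"angular":[0,0,0]},{"linear":[0,0,0.014],"angular":[0,0,0]},{"linear":[0,0,0.005],"angular":[0,0,0]},{"linear":[0,0,0],"angular":[0,0,0]}]' 0.05
python3 -m pendant '[{"linear":[0,0,0],"angular":[0,0,0]},{"linear":[0,0,0],"angular":[0,0,0]},{"linear":[0,0,0],"angular":[0,0,0]},{"linear":[0,0,0],"angular":[0,0,0]},{"linear":[0,0,0],"angular":[0,0,0]},{"linear":[0,0,0],"angular":[0,0,0]}]' 0 30
python3 -m pendant '[{"linear":[0,0,-0.02],"angular":[0,0,0]},{"linear":[0,0,-0.035],"angular":[0,0,0]},{"linear":[0,0,-0.035],"angular":[0,0,0]},{"linear":[0,0,-0.035],"angular":[0,0,0]},{"linear":[0,0,-0.035],"angular":[0,0,0]},{"linear":[0,0,-0.034],"angular":[0,0,0]}]'
python3 -c "
from h import *
plan([(.44,.025,.2,78),(.44,.025,.135,78)])"
```

```text
time: 7.0
eef_pos: [0.4575, 0.2905, 0.0046]
tcp_rot: [[-0.978, 0.207, -0.001], [0.207, 0.978, -0.001], [0.001, -0.001, -1.0]]
ft_force: [-0.1, -0.5, 0.0]
gripper_width: 0.05
finger_force: 0.0
time: 7.6
eef_pos: [0.4583, 0.2912, 0.0051]
tcp_rot: [[-0.978, 0.207, 0.001], [0.207, 0.978, 0.0], [-0.001, 0.0, -1.0]]
ft_force: [0.2, -0.0, 4.3]
gripper_width: 0.0196
finger_force: 30.0
time: 8.2
eef_pos: [0.4575, 0.2907, 0.1998]
tcp_rot: [[-0.978, 0.207, -0.001], [0.207, 0.978, -0.0], [0.001, -0.0, -1.0]]
ft_force: [0.9, 0.3, -1.5]
gripper_width: 0.0198
finger_force: 30.0
at [0.4575 0.2907 0.1998] psi 78.1 j7 34.2 t 8.2 w 0.0198 F [ 0.9  0.3 -1.5]
  rot z 0.07 x1
  lin [-0.0055, -0.0376, -0.0] x7
  lin [0.0, 0.0, 0.0325] x2
```

```bash
python3 -m pendant '[{"linear":[-0.0055,-0.0376,0],"angular":[0,0,0]},{"linear":[-0.0055,-0.0376,0],"angular":[0,0,0]},{"linear":[-0.0055,-0.0376,0],"angular":[0,0,0]},{"linear":[-0.0055,-0.0376,0],"angular":[0,0,0]},{"linear":[-0.0055,-0.0376,0],"angular":[0,0,0]},{"linear":[-0.0055,-0.0376,0],"angular":[0,0,0]},{"linear":[-0.0055,-0.0376,0],"angular":[0,0,0]},{"linear":[0,0,0],"angular":[0,0,0]},{"linear":[0,0,0.025],"angular":[0,0,0]},{"linear":[0,0,0.025],"angular":[0,0,0]},{"linear":[0,0,0.015],"angular":[0,0,0]},{"linear":[0,0,0],"angular":[0,0,0]},{"linear":[0,0,0],"angular":[0,0,0]}]'
python3 -m pendant '[{"linear":[0,0,0],"angular":[0,0,0]},{"linear":[0,0,0],"angular":[0,0,0]},{"linear":[0,0,0],"angular":[0,0,0]},{"linear":[0,0,-0.02],"angular":[0,0,0]},{"linear":[0,0,-0.03],"angular":[0,0,0]},{"linear":[0,0,-0.015],"angular":[0,0,0]},{"linear":[0,0,0],"angular":[0,0,0]}]' 0.045
python3 -c "
from h import *
s=sinkers('t2')
for q in s: pick(q)"
```

```text
time: 9.5
eef_pos: [0.441, 0.0261, 0.1337]
tcp_rot: [[-0.979, 0.206, -0.001], [0.206, 0.979, 0.0], [0.001, 0.0, -1.0]]
ft_force: [0.7, 0.3, -1.1]
gripper_width: 0.0196
finger_force: 30.0
time: 10.2
eef_pos: [0.4433, 0.0257, 0.2013]
tcp_rot: [[-0.978, 0.207, 0.006], [0.207, 0.978, -0.0], [-0.006, 0.001, -1.0]]
ft_force: [-0.2, -0.3, -0.5]
gripper_width: 0.0447
finger_force: 0.0
[ 0.4568  0.3743 37.7416] 0.057 0.022
[0.5347 0.3012 7.6082] 0.056 0.022
[ 0.6015  0.346  91.3346] 0.056 0.022
at [0.4423 0.0256 0.1999] psi 78.1 j7 68.1 t 10.25 w 0.0452 F [ 0.3 -0.3  0.1]
  rot z -8.28 x6
  lin [-0.0321, 0.0381, 0.0114] x7
  lin [0.0, 0.0, 0.038] x3
  lin [0.0, 0.0, -0.0388] x5
  rot z 7.74 x1
  lin [0.0253, -0.0385, -0.0] x8
  lin [0.0, 0.0, 0.0325] x2
at [0.4423 0.0256 0.1999] psi 78.1 j7 68.1 t 10.25 w 0.0452 F [ 0.3 -0.3  0.1]
  rot z -6.52 x3
  lin [-0.0183, 0.0373, 0.0114] x7
  lin [0.0, 0.0, 0.038] x3
  lin [0.0, 0.0, -0.0388] x5
  lin [0.0197, -0.0398, -0.0] x7
  lin [0.0, 0.0, 0.0325] x2
at [0.4423 0.0256 0.1999] psi 78.1 j7 68.1 t 10.25 w 0.0452 F [ 0.3 -0.3  0.1]
  rot z 7.67 x10
  lin [0.0396, 0.0208, 0.01] x8
  lin [0.0, 0.0, 0.038] x3
  lin [0.0, 0.0, -0.0388] x5
  rot z -8.38 x7
  lin [-0.0026, -0.0377, -0.0] x10
  lin [0.0, 0.0, 0.0325] x2
```

Next S4 (0.535, 0.301).

```bash
python3 -m pendant '[{"linear":[0,0,0],"angular":[0,0,-6.5]},{"linear":[0,0,0],"angular":[0,0,-6.5]},{"linear":[0,0,0],"angular":[0,0,-6.5]},{"linear":[-0.0183,0.0373,0.0114],"angular":[0,0,0]},{"linear":[-0.0183,0.0373,0.0114],"angular":[0,0,0]},{"linear":[-0.0183,0.0373,0.0114],"angular":[0,0,0]},{"linear":[-0.0183,0.0373,0.0114],"angular":[0,0,0]},{"linear":[-0.0183,0.0373,0.0114],"angular":[0,0,0]},{"linear":[-0.0183,0.0373,0.0114],"angular":[0,0,0]},{"linear":[-0.0183,0.0373,0.0114],"angular":[0,0,0]},{"linear":[0,0,0],"angular":[0,0,0]},{"linear":[0,0,0.035],"angular":[0,0,0]},{"linear":[0,0,0.035],"angular":[0,0,0]},{"linear":[0,0,0.025],"angular":[0,0,0]},{"linear":[0,0,0.014],"angular":[0,0,0]},{"linear":[0,0,0.004],"angular":[0,0,0]},{"linear":[0,0,0],"angular":[0,0,0]}]' 0.05
python3 -m pendant '[{"linear":[0,0,0],"angular":[0,0,0]},{"linear":[0,0,0],"angular":[0,0,0]},{"linear":[0,0,0],"angular":[0,0,0]},{"linear":[0,0,0],"angular":[0,0,0]},{"linear":[0,0,0],"angular":[0,0,0]},{"linear":[0,0,0],"angular":[0,0,0]}]' 0 30
python3 -m pendant '[{"linear":[0,0,-0.02],"angular":[0,0,0]},{"linear":[0,0,-0.035],"angular":[0,0,0]},{"linear":[0,0,-0.035],"angular":[0,0,0]},{"linear":[0,0,-0.035],"angular":[0,0,0]},{"linear":[0,0,-0.035],"angular":[0,0,0]},{"linear":[0,0,-0.034],"angular":[0,0,0]}]'
python3 -c "
from h import *
plan([(.44,-.01,.2,97.6),(.44,-.01,.135,97.6)])"
```

```text
time: 11.95
eef_pos: [0.5336, 0.301, 0.0057]
tcp_rot: [[-0.991, -0.132, -0.001], [-0.132, 0.991, -0.0], [0.001, -0.0, -1.0]]
ft_force: [0.9, 0.4, 0.2]
gripper_width: 0.0497
finger_force: 0.0
time: 12.55
eef_pos: [0.5343, 0.3015, 0.0066]
tcp_rot: [[-0.991, -0.132, 0.001], [-0.132, 0.991, 0.0], [-0.001, 0.0, -1.0]]
ft_force: [-0.2, -0.4, 4.5]
gripper_width: 0.0198
finger_force: 30.0
time: 13.15
eef_pos: [0.5334, 0.301, 0.2009]
tcp_rot: [[-0.991, -0.132, -0.001], [-0.132, 0.991, -0.0], [0.001, -0.0, -1.0]]
ft_force: [1.0, 0.6, -2.1]
gripper_width: 0.0199
finger_force: 30.0
at [0.5334 0.301  0.2009] psi 97.6 j7 55.7 t 13.15 w 0.0199 F [ 1.   0.6 -2.1]
  rot z -0.03 x1
  lin [0.0167, -0.037, 0.0001] x8
  lin [0.0, 0.0, 0.0325] x2
```

```bash
python3 -m pendant '[{"linear":[0.0167,-0.037,0],"angular":[0,0,0]},{"linear":[0.0167,-0.037,0],"angular":[0,0,0]},{"linear":[0.0167,-0.037,0],"angular":[0,0,0]},{"linear":[0.0167,-0.037,0],"angular":[0,0,0]},{"linear":[0.0167,-0.037,0],"angular":[0,0,0]},{"linear":[0.0167,-0.037,0],"angular":[0,0,0]},{"linear":[0.0167,-0.037,0],"angular":[0,0,0]},{"linear":[0.0167,-0.037,0],"angular":[0,0,0]},{"linear":[0,0,0],"angular":[0,0,0]},{"linear":[0,0,0.025],"angular":[0,0,0]},{"linear":[0,0,0.025],"angular":[0,0,0]},{"linear":[0,0,0.015],"angular":[0,0,0]},{"linear":[0,0,0],"angular":[0,0,0]},{"linear":[0,0,0],"angular":[0,0,0]}]'
python3 -m pendant '[{"linear":[0,0,0],"angular":[0,0,0]},{"linear":[0,0,0],"angular":[0,0,0]},{"linear":[0,0,0],"angular":[0,0,0]},{"linear":[0,0,-0.02],"angular":[0,0,0]},{"linear":[0,0,-0.03],"angular":[0,0,0]},{"linear":[0,0,-0.015],"angular":[0,0,0]},{"linear":[0,0,0],"angular":[0,0,0]}]' 0.045
python3 -c "
from h import *
s=sinkers('t3')
for q in s: pick(q)"
```

```text
time: 14.55
eef_pos: [0.4403, -0.0092, 0.1349]
tcp_rot: [[-0.991, -0.132, -0.001], [-0.132, 0.991, 0.0], [0.001, 0.001, -1.0]]
ft_force: [0.4, 0.6, 0.1]
gripper_width: 0.0197
finger_force: 30.0
time: 15.25
eef_pos: [0.4425, -0.0098, 0.2025]
tcp_rot: [[-0.991, -0.132, 0.006], [-0.132, 0.991, -0.001], [-0.006, -0.001, -1.0]]
ft_force: [0.8, 0.6, -0.0]
gripper_width: 0.045
finger_force: 0.0
[ 0.457   0.3744 37.7956] 0.057 0.022
[ 0.6014  0.346  91.0267] 0.056 0.022
at [ 0.4414 -0.0098  0.2011] psi 97.6 j7 92.1 t 15.3 w 0.045 F [ 0.1  0.2 -1. ]
  rot z -7.56 x4
  lin [-0.031, 0.0368, 0.0101] x8
  lin [0.0, 0.0, 0.038] x3
  lin [0.0, 0.0, -0.0388] x5
  rot z 7.80 x1
  lin [0.0254, -0.0385, -0.0] x8
  lin [0.0, 0.0, 0.0325] x2
at [ 0.4414 -0.0098  0.2011] psi 97.6 j7 92.1 t 15.3 w 0.045 F [ 0.1  0.2 -1. ]
  rot z 8.04 x12
  lin [0.0392, 0.0185, 0.009] x9
  lin [0.0, 0.0, 0.038] x3
  lin [0.0, 0.0, -0.0388] x5
  rot z -8.42 x7
  lin [-0.0026, -0.0377, -0.0] x10
  lin [0.0, 0.0, 0.0325] x2
```

```bash
python3 -m pendant '[{"linear":[0,0,0],"angular":[0,0,-7.56]},{"linear":[0,0,0],"angular":[0,0,-7.56]},{"linear":[0,0,0],"angular":[0,0,-7.56]},{"linear":[0,0,0],"angular":[0,0,-7.56]},{"linear":[-0.031,0.0368,0.0101],"angular":[0,0,0]},{"linear":[-0.031,0.0368,0.0101],"angular":[0,0,0]},{"linear":[-0.031,0.0368,0.0101],"angular":[0,0,0]},{"linear":[-0.031,0.0368,0.0101],"angular":[0,0,0]},{"linear":[-0.031,0.0368,0.0101],"angular":[0,0,0]},{"linear":[-0.031,0.0368,0.0101],"angular":[0,0,0]},{"linear":[-0.031,0.0368,0.0101],"angular":[0,0,0]},{"linear":[-0.031,0.0368,0.0101],"angular":[0,0,0]},{"linear":[0,0,0],"angular":[0,0,0]},{"linear":[0,0,0.035],"angular":[0,0,0]},{"linear":[0,0,0.035],"angular":[0,0,0]},{"linear":[0,0,0.025],"angular":[0,0,0]},{"linear":[0,0,0.014],"angular":[0,0,0]},{"linear":[0,0,0.004],"angular":[0,0,0]},{"linear":[0,0,0],"angular":[0,0,0]}]' 0.05
python3 -m pendant '[{"linear":[0,0,0],"angular":[0,0,0]},{"linear":[0,0,0],"angular":[0,0,0]},{"linear":[0,0,0],"angular":[0,0,0]},{"linear":[0,0,0],"angular":[0,0,0]},{"linear":[0,0,0],"angular":[0,0,0]},{"linear":[0,0,0],"angular":[0,0,0]}]' 0 30
python3 -m pendant '[{"linear":[0,0,-0.02],"angular":[0,0,0]},{"linear":[0,0,-0.035],"angular":[0,0,0]},{"linear":[0,0,-0.035],"angular":[0,0,0]},{"linear":[0,0,-0.035],"angular":[0,0,0]},{"linear":[0,0,-0.035],"angular":[0,0,0]},{"linear":[0,0,-0.034],"angular":[0,0,0]}]'
python3 -c "
from h import *
plan([(.43,.01,.2,104),(.43,.01,.135,104)])"
```

```text
time: 17.2
eef_pos: [0.4556, 0.3747, 0.0058]
tcp_rot: [[-0.79, -0.613, -0.001], [-0.613, 0.79, -0.0], [0.001, 0.0, -1.0]]
ft_force: [0.4, 0.5, 0.4]
gripper_width: 0.0502
finger_force: 0.0
time: 17.8
eef_pos: [0.456, 0.3749, 0.0063]
tcp_rot: [[-0.79, -0.613, 0.0], [-0.613, 0.79, 0.0], [-0.0, -0.0, -1.0]]
ft_force: [0.2, -0.8, -1.1]
gripper_width: 0.0067
finger_force: 0.0
time: 18.4
eef_pos: [0.4556, 0.3748, 0.2017]
tcp_rot: [[-0.79, -0.613, 0.0], [-0.613, 0.79, 0.0], [-0.0, 0.0, -1.0]]
ft_force: [0.5, 0.4, -0.8]
gripper_width: 0.0004
finger_force: 0.0
at [0.4556 0.3748 0.2017] psi 127.8 j7 73.8 t 18.4 w 0.0004 F [ 0.5  0.4 -0.8]
  rot z 7.94 x3
  lin [0.0126, -0.0386, 0.0002] x9
  lin [0.0, 0.0, 0.0325] x2
```

The grip closed to zero, so this sinker was knocked aside on the way. I'll look again.

```bash
python3 -c "
from h import *
s=sinkers('t4'); shot('wrist','w4'); shot('scene','s4')
a=cv2.imread('pics/s4.png')[180:380,380:560]; b=cv2.imread('pics/w4.png')
a=cv2.resize(a,(396,440)); b=cv2.resize(b,(400,300)); c=np.zeros((440,796,3),np.uint8); c[:,:396]=a; c[:300,396:]=b
cv2.imwrite('pics/c4.png',c)"
```

```text
[  0.4635   0.4162 179.9358] 0.179 0.166
[ 0.6013  0.3462 90.7123] 0.056 0.022
```

View pics/c4.png

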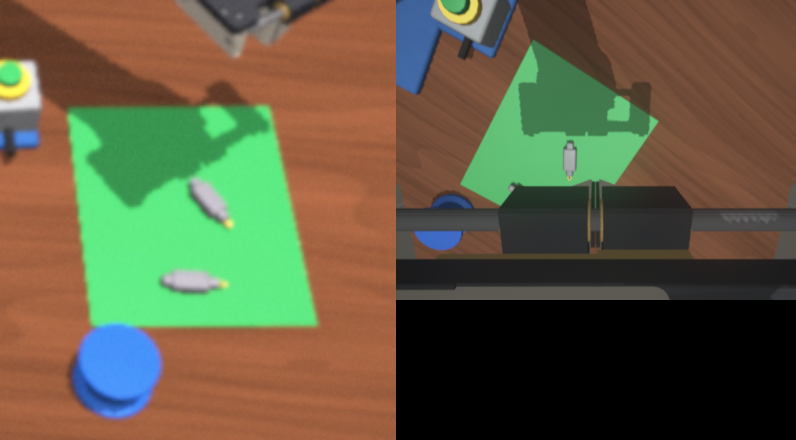

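The scene half shows the knocked sinker at crop (208,200), ends (191,180) and (232,226). The wrist half shows it still parallel to the tool.

```bash
python3 -c "
from h import *
g=lambda u,v:px('s4',380+u/2.2,180+v/2.2,.012)
c=g(208.5,200.5);a=g(191,181);b=g(226,219);d=b-a
print(c,(a+b)/2,np.linalg.norm(d),np.degrees(np.arctan2(d[1],d[0])))
w=px('w4',(570-396)*1.6,(160)*1.6,.012); e=px('w4',(569.5-396)*1.6,141*1.6,.012); f=px('w4',(570.5-396)*1.6,179*1.6,.012);print(w,np.degrees(np.arctan2(*(f-e)[::-1])))
print(px('s4',380+190/2.2,180+281/2.2,.015))
pick((*w,37.8))"
```

```text
[0.5102 0.3727] [0.5094  0.37255] 0.051913870978766416 38.194419558135195
[0.5101 0.3698] 37.556956005528306
[0.6031 0.3502]
at [0.4572 0.3762 0.203 ] psi 127.8 j7 73.7 t 18.55 w 0.0005 F [-0.3 -0.  -0. ]
  rot z 0.00 x1
  lin [-0.0126, -0.0125, 0.0277] x3
  lin [0.0, 0.0, 0.038] x3
  lin [0.0, 0.0, -0.0388] x5
  rot z 7.80 x1
  lin [0.0352, -0.0396, -0.0] x7
  lin [0.0, 0.0, 0.0325] x2
```

```bash
python3 -m pendant '[{"linear":[-0.0126,-0.0122,0.0277],"angular":[0,0,0]},{"linear":[-0.0126,-0.0122,0.0277],"angular":[0,0,0]},{"linear":[-0.0126,-0.0122,0.0277],"angular":[0,0,0]},{"linear":[0,0,0],"angular":[0,0,0]},{"linear":[0,0,0.035],"angular":[0,0,0]},{"linear":[0,0,0.035],"angular":[0,0,0]},{"linear":[0,0,0.025],"angular":[0,0,0]},{"linear":[0,0,0.014],"angular":[0,0,0]},{"linear":[0,0,0.004],"angular":[0,0,0]},{"linear":[0,0,0],"angular":[0,0,0]}]' 0.055
python3 -m pendant '[{"linear":[0,0,0],"angular":[0,0,0]},{"linear":[0,0,0],"angular":[0,0,0]},{"linear":[0,0,0],"angular":[0,0,0]},{"linear":[0,0,0],"angular":[0,0,0]},{"linear":[0,0,0],"angular":[0,0,0]},{"linear":[0,0,0],"angular":[0,0,0]},{"linear":[0,0,0],"angular":[0,0,0]}]' 0 30
python3 -m pendant '[{"linear":[0,0,-0.02],"angular":[0,0,0]},{"linear":[0,0,-0.035],"angular":[0,0,0]},{"linear":[0,0,-0.035],"angular":[0,0,0]},{"linear":[0,0,-0.035],"angular":[0,0,0]},{"linear":[0,0,-0.035],"angular":[0,0,0]},{"linear":[0,0,-0.034],"angular":[0,0,0]}]'
python3 -c "
from h import *
plan([(.43,.015,.2,104),(.43,.015,.135,104)])"
```

```text
time: 19.55
eef_pos: [0.5074, 0.3696, 0.0046]
tcp_rot: [[-0.79, -0.614, -0.001], [-0.614, 0.79, -0.0], [0.001, 0.0, -1.0]]
ft_force: [0.4, 0.8, -0.3]
gripper_width: 0.055
finger_force: 0.0
time: 20.25
eef_pos: [0.5085, 0.3691, 0.0043]
tcp_rot: [[-0.79, -0.613, 0.0], [-0.613, 0.79, 0.0], [-0.0, -0.0, -1.0]]
ft_force: [0.4, -1.4, 2.8]
gripper_width: 0.0197
finger_force: 30.0
time: 20.85
eef_pos: [0.5076, 0.3689, 0.199]
tcp_rot: [[-0.79, -0.613, -0.001], [-0.613, 0.79, -0.0], [0.001, 0.0, -1.0]]
ft_force: [1.1, -0.2, -1.7]
gripper_width: 0.0194
finger_force: 30.0
at [0.5076 0.3689 0.199 ] psi 127.8 j7 76.9 t 20.85 w 0.0194 F [ 1.1 -0.2 -1.7]
  rot z 7.94 x3
  lin [0.0179, -0.0361, -0.0001] x9
  lin [0.0, 0.0, 0.0325] x2
```

```bash
python3 -m pendant '[{"linear":[0,0,0],"angular":[0,0,7.94]},{"linear":[0,0,0],"angular":[0,0,7.94]},{"linear":[0,0,0],"angular":[0,0,7.94]},{"linear":[0.0179,-0.0361,0],"angular":[0,0,0]},{"linear":[0.0179,-0.0361,0],"angular":[0,0,0]},{"linear":[0.0179,-0.0361,0],"angular":[0,0,0]},{"linear":[0.0179,-0.0361,0],"angular":[0,0,0]},{"linear":[0.0179,-0.0361,0],"angular":[0,0,0]},{"linear":[0.0179,-0.0361,0],"angular":[0,0,0]},{"linear":[0.0179,-0.0361,0],"angular":[0,0,0]},{"linear":[0.0179,-0.0361,0],"angular":[0,0,0]},{"linear":[0.0179,-0.0361,0],"angular":[0,0,0]},{"linear":[0,0,0],"angular":[0,0,0]},{"linear":[0,0,0.025],"angular":[0,0,0]},{"linear":[0,0,0.025],"angular":[0,0,0]},{"linear":[0,0,0.015],"angular":[0,0,0]},{"linear":[0,0,0],"angular":[0,0,0]},{"linear":[0,0,0],"angular":[0,0,0]}]'
python3 -m pendant '[{"linear":[0,0,0],"angular":[0,0,0]},{"linear":[0,0,0],"angular":[0,0,0]},{"linear":[0,0,0],"angular":[0,0,0]},{"linear":[0,0,-0.02],"angular":[0,0,0]},{"linear":[0,0,-0.03],"angular":[0,0,0]},{"linear":[0,0,-0.015],"angular":[0,0,0]},{"linear":[0,0,0],"angular":[0,0,0]}]' 0.045
python3 -c "
from h import *
s=sinkers('t5')
for q in s: pick(q,psi=1.0)"
```

```text
time: 22.65
eef_pos: [0.4302, 0.0155, 0.133]
tcp_rot: [[-0.97, -0.242, -0.001], [-0.242, 0.97, 0.0], [0.001, 0.001, -1.0]]
ft_force: [0.0, 0.0, -0.8]
gripper_width: 0.0194
finger_force: 30.0
time: 23.35
eef_pos: [0.4325, 0.015, 0.2006]
tcp_rot: [[-0.97, -0.241, 0.006], [-0.241, 0.97, -0.0], [-0.005, -0.002, -1.0]]
ft_force: [-0.8, 1.1, -0.3]
gripper_width: 0.0447
finger_force: 0.0
[ 0.6014  0.346  91.6395] 0.056 0.022
at [0.4314 0.0149 0.1992] psi 104.0 j7 95.6 t 23.4 w 0.045 F [-0.1 -0.1 -0.5]
  rot z 7.92 x13
  lin [0.0365, 0.0195, 0.0088] x9
  lin [0.0, 0.0, 0.038] x3
  lin [0.0, 0.0, -0.0388] x5
  rot z -8.43 x7
  lin [-0.0026, -0.0377, -0.0] x10
  lin [0.0, 0.0, 0.0325] x2
```

```bash
python3 -m pendant '[{"linear":[0,0,0],"angular":[0,0,7.92]},{"linear":[0,0,0],"angular":[0,0,7.92]},{"linear":[0,0,0],"angular":[0,0,7.92]},{"linear":[0,0,0],"angular":[0,0,7.92]},{"linear":[0,0,0],"angular":[0,0,7.92]},{"linear":[0,0,0],"angular":[0,0,7.92]},{"linear":[0,0,0],"angular":[0,0,7.92]},{"linear":[0,0,0],"angular":[0,0,7.92]},{"linear":[0,0,0],"angular":[0,0,7.92]},{"linear":[0,0,0],"angular":[0,0,7.92]},{"linear":[0,0,0],"angular":[0,0,7.92]},{"linear":[0,0,0],"angular":[0,0,7.92]},{"linear":[0,0,0],"angular":[0,0,7.92]}]' 0.05
python3 -m pendant '[{"linear":[0.0365,0.0195,0.0088],"angular":[0,0,0]},{"linear":[0.0365,0.0195,0.0088],"angular":[0,0,0]},{"linear":[0.0365,0.0195,0.0088],"angular":[0,0,0]},{"linear":[0.0365,0.0195,0.0088],"angular":[0,0,0]},{"linear":[0.0365,0.0195,0.0088],"angular":[0,0,0]},{"linear":[0.0365,0.0195,0.0088],"angular":[0,0,0]},{"linear":[0.0365,0.0195,0.0088],"angular":[0,0,0]},{"linear":[0.0365,0.0195,0.0088],"angular":[0,0,0]},{"linear":[0.0365,0.0195,0.0088],"angular":[0,0,0]},{"linear":[0,0,0],"angular":[0,0,0]},{"linear":[0,0,0.035],"angular":[0,0,0]},{"linear":[0,0,0.035],"angular":[0,0,0]},{"linear":[0,0,0.025],"angular":[0,0,0]},{"linear":[0,0,0.014],"angular":[0,0,0]},{"linear":[0,0,0.004],"angular":[0,0,0]},{"linear":[0,0,0],"angular":[0,0,0]}]' 
python3 -m pendant '[{"linear":[0,0,0],"angular":[0,0,0]},{"linear":[0,0,0],"angular":[0,0,0]},{"linear":[0,0,0],"angular":[0,0,0]},{"linear":[0,0,0],"angular":[0,0,0]},{"linear":[0,0,0],"angular":[0,0,0]},{"linear":[0,0,0],"angular":[0,0,0]},{"linear":[0,0,0],"angular":[0,0,0]}]' 0 30
python3 -m pendant '[{"linear":[0,0,-0.02],"angular":[0,0,0]},{"linear":[0,0,-0.035],"angular":[0,0,0]},{"linear":[0,0,-0.035],"angular":[0,0,0]},{"linear":[0,0,-0.035],"angular":[0,0,0]},{"linear":[0,0,-0.035],"angular":[0,0,0]},{"linear":[0,0,-0.034],"angular":[0,0,0]}]'
python3 -c "
from h import *
plan([(.445,.0,.2,61),(.445,.0,.135,61)])"
```

```text
time: 24.7
eef_pos: [0.4295, 0.0148, 0.1968]
tcp_rot: [[-0.012, 1.0, -0.002], [1.0, 0.012, -0.0], [-0.0, -0.002, -1.0]]
ft_force: [0.1, 0.6, 0.6]
gripper_width: 0.0498
finger_force: 0.0
time: 26.3
eef_pos: [0.5998, 0.3463, 0.0056]
tcp_rot: [[-0.018, 1.0, -0.0], [1.0, 0.018, -0.0], [-0.0, -0.0, -1.0]]
ft_force: [0.2, -0.0, 0.3]
gripper_width: 0.05
finger_force: 0.0
time: 27.0
eef_pos: [0.6006, 0.3468, 0.0065]
tcp_rot: [[-0.018, 1.0, 0.001], [1.0, 0.018, 0.001], [0.001, 0.001, -1.0]]
ft_force: [0.3, -0.3, 4.8]
gripper_width: 0.0198
finger_force: 30.0
time: 27.6
eef_pos: [0.5993, 0.3464, 0.2021]
tcp_rot: [[-0.018, 1.0, -0.0], [1.0, 0.018, 0.0], [0.0, -0.0, -1.0]]
ft_force: [1.3, -0.1, -1.4]
gripper_width: 0.02
finger_force: 30.0
at [0.5993 0.3464 0.2021] psi 1.0 j7 -37.7 t 27.6 w 0.02 F [ 1.3 -0.1 -1.4]
  rot z -7.49 x8
  lin [-0.0033, -0.0378, 0.0002] x10
  lin [0.0, 0.0, 0.0325] x2
```

```bash
python3 -m pendant '[{"linear":[0,0,0],"angular":[0,0,-7.49]},{"linear":[0,0,0],"angular":[0,0,-7.49]},{"linear":[0,0,0],"angular":[0,0,-7.49]},{"linear":[0,0,0],"angular":[0,0,-7.49]},{"linear":[0,0,0],"angular":[0,0,-7.49]},{"linear":[0,0,0],"angular":[0,0,-7.49]},{"linear":[0,0,0],"angular":[0,0,-7.49]},{"linear":[0,0,0],"angular":[0,0,-7.49]}]'
python3 -m pendant '[{"linear":[-0.0033,-0.0378,0],"angular":[0,0,0]},{"linear":[-0.0033,-0.0378,0],"angular":[0,0,0]},{"linear":[-0.0033,-0.0378,0],"angular":[0,0,0]},{"linear":[-0.0033,-0.0378,0],"angular":[0,0,0]},{"linear":[-0.0033,-0.0378,0],"angular":[0,0,0]},{"linear":[-0.0033,-0.0378,0],"angular":[0,0,0]},{"linear":[-0.0033,-0.0378,0],"angular":[0,0,0]},{"linear":[-0.0033,-0.0378,0],"angular":[0,0,0]},{"linear":[-0.0033,-0.0378,0],"angular":[0,0,0]},{"linear":[-0.0033,-0.0378,0],"angular":[0,0,0]},{"linear":[0,0,0],"angular":[0,0,0]},{"linear":[0,0,0.025],"angular":[0,0,0]},{"linear":[0,0,0.025],"angular":[0,0,0]},{"linear":[0,0,0.015],"angular":[0,0,0]},{"linear":[0,0,0],"angular":[0,0,0]},{"linear":[0,0,0],"angular":[0,0,0]}]'
python3 -m pendant '[{"linear":[0,0,0],"angular":[0,0,0]},{"linear":[0,0,0],"angular":[0,0,0]},{"linear":[0,0,0],"angular":[0,0,0]},{"linear":[0,0,-0.02],"angular":[0,0,0]},{"linear":[0,0,-0.03],"angular":[0,0,0]},{"linear":[0,0,-0.015],"angular":[0,0,0]},{"linear":[0,0,0],"angular":[0,0,0]}]' 0.045
python3 -c "
from h import *
s=sinkers('t6')
plan([(.42,-.265,.2,98.5),(.42,-.265,.14,98.5)])"
```

```text
time: 28.4
eef_pos: [0.5994, 0.3462, 0.2005]
tcp_rot: [[-0.877, 0.481, -0.001], [0.481, 0.877, -0.001], [0.0, -0.001, -1.0]]
ft_force: [-0.5, 0.3, -1.1]
gripper_width: 0.0193
finger_force: 30.0
time: 30.0
eef_pos: [0.4453, 0.0006, 0.1354]
tcp_rot: [[-0.875, 0.485, -0.0], [0.485, 0.875, 0.0], [0.0, 0.0, -1.0]]
ft_force: [0.4, -0.8, -1.1]
gripper_width: 0.0195
finger_force: 30.0
time: 30.7
eef_pos: [0.4473, 0.0001, 0.2023]
tcp_rot: [[-0.874, 0.486, 0.005], [0.486, 0.874, -0.001], [-0.005, 0.002, -1.0]]
ft_force: [0.6, 0.1, -0.2]
gripper_width: 0.0449
finger_force: 0.0
at [ 4.462e-01 -1.000e-04  2.009e-01] psi 60.9 j7 52.6 t 30.75 w 0.0452 F [ 0.9  0.  -0.5]
  rot z -7.51 x5
  lin [0.0093, -0.0369, 0.0001] x7
  lin [0.0, 0.0, 0.03] x2
```

```bash
python3 -m pendant '[{"linear":[0,0,0],"angular":[0,0,-7.51]},{"linear":[0,0,0],"angular":[0,0,-7.51]},{"linear":[0,0,0],"angular":[0,0,-7.51]},{"linear":[0,0,0],"angular":[0,0,-7.51]},{"linear":[0,0,0],"angular":[0,0,-7.51]},{"linear":[0.0055,-0.0375,0],"angular":[0,0,0]},{"linear":[0.0055,-0.0375,0],"angular":[0,0,0]},{"linear":[0.0055,-0.0375,0],"angular":[0,0,0]},{"linear":[0.0055,-0.0375,0],"angular":[0,0,0]},{"linear":[0.0055,-0.0375,0],"angular":[0,0,0]},{"linear":[0.0055,-0.0375,0],"angular":[0,0,0]},{"linear":[0.0055,-0.0375,0],"angular":[0,0,0]},{"linear":[0,0,0],"angular":[0,0,0]},{"linear":[0,0,0],"angular":[0,0,0]},{"linear":[0,0,0],"angular":[0,0,0]}]' 0.085
python3 -c "
from h import *
plan([]);shot('wrist','w6');shot('top','t7')
a=cv2.imread('pics/w6.png'); b=cv2.imread('pics/t7.png')[225:325,280:380]
c=np.zeros((480,800,3),np.uint8); c[:360,:480]=cv2.resize(a,(480,360)); c[:320,480:]=cv2.resize(b,(320,320),interpolation=2); cv2.imwrite('pics/c6.png',c)"
```

```text
time: 32.25
eef_pos: [0.4456, -0.2637, 0.1989]
tcp_rot: [[-0.989, -0.149, -0.001], [-0.149, 0.989, 0.002], [0.001, 0.002, -1.0]]
ft_force: [0.9, 0.0, -0.2]
gripper_width: 0.0849
finger_force: 0.0
at [ 0.4456 -0.2637  0.1989] psi 98.6 j7 120.2 t 32.25 w 0.0849 F [ 0.9  0.  -0.2]
```

View pics/c6.png

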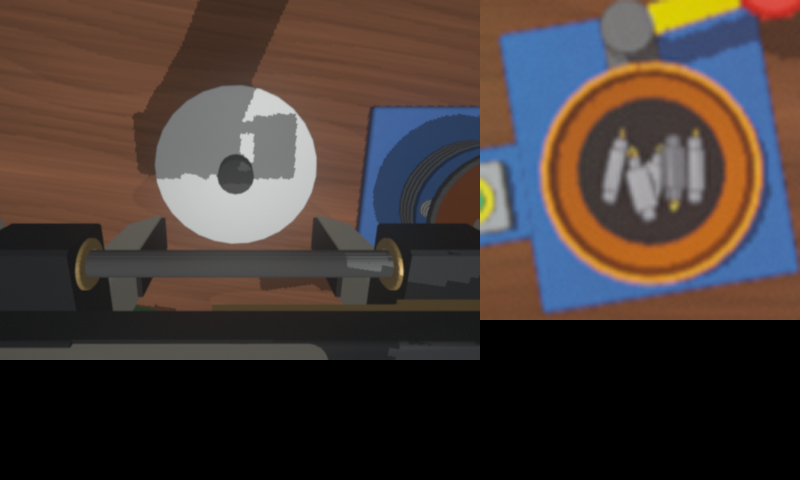

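All five sinkers lie in the bowl (right half). The wrist half shows the lid disc centred at about (236,164) and the boss at (235,174).

```bash
python3 -c "
from h import *
print(px('w6',236*4/3,164*4/3,.014),px('w6',235.5*4/3,176.5*4/3,.048))
u=np.array([154,317])*4/3
print(px('w6',u[0],164*4/3,.014)-px('w6',u[1],164*4/3,.014))
x,y=px('w6',236*4/3,164*4/3,.014)
plan([(x,y,.07,98.5),(x,y,.021,98.5)])"
```

```text
[ 0.4426 -0.2676] [ 0.4494 -0.2669]
[ 0.0284 -0.1909]
at [ 0.446  -0.2636  0.1994] psi 98.6 j7 120.2 t 32.35 w 0.0846 F [-0.7 -0.1  0.4]
  rot z 0.13 x1
  lin [0.001, -0.0009, 0.0324] x4
  lin [0.0, 0.0, 0.0245] x2
```

```bash
python3 -c "
from h import *
from scipy.optimize import least_squares
t=np.linspace(0,2*np.pi,400)
def ext(f,x,y,z,r):
    P=np.array([proj(f,(x+r*np.cos(a),y+r*np.sin(a),z)) for a in t]); return np.r_[P.min(0),P.max(0)]
m=np.array([155,85,316.5,243.3])*4/3
f=lambda p:ext('w6',p[0],p[1],.014,.097)-m
r=least_squares(f,[.449,-.266],diff_step=.01);print(r.x,r.fun)
# top0, image-code extents of lid
a=cv2.imread('pics/top0.png')[230:325,385:480]; h=cv2.cvtColor(a,cv2.COLOR_BGR2HSV)
k=max(cv2.findContours(((h[:,:,1]<40)&(h[:,:,2]>120)).astype(np.uint8),0,1)[0],key=cv2.contourArea); b=cv2.boundingRect(k);print(b)
m2=np.array([b[0]+385-.5,b[1]+230-.5,b[0]+b[2]+384.5,b[1]+b[3]+229.5])
r=least_squares(lambda p:ext('top0',p[0],p[1],.014,.097)-m2,[.449,-.266],diff_step=.01);print(r.x,r.fun)
print(proj('w6',(.4456,-.2637,.02)))
"
```

```text
[ 0.45027242 -0.26669381] [-1.16666667 -0.83333333  1.2         1.4       ]
(11, 11, 69, 69)
[ 0.44951995 -0.26662056] [ 0.   0.1 -0.1  0. ]
[318.5 224. ]
```

```bash
python3 -m pendant '[{"linear":[-0.0035,-0.0036,0.03],"angular":[0,0,0]},{"linear":[0,0,0.04],"angular":[0,0,0]},{"linear":[0,0,0.04],"angular":[0,0,0]},{"linear":[0,0,0.035],"angular":[0,0,0]},{"linear":[0,0,0.02],"angular":[0,0,0]},{"linear":[0,0,0.013],"angular":[0,0,0]},{"linear":[0,0,0],"angular":[0,0,0]},{"linear":[0,0,0],"angular":[0,0,0]}]'
python3 -m pendant '[{"linear":[0,0,0],"angular":[0,0,0]},{"linear":[0,0,0],"angular":[0,0,0]},{"linear":[0,0,0],"angular":[0,0,0]},{"linear":[0,0,0],"angular":[0,0,0]},{"linear":[0,0,0],"angular":[0,0,0]},{"linear":[0,0,0],"angular":[0,0,0]},{"linear":[0,0,0],"angular":[0,0,0]},{"linear":[0,0,0],"angular":[0,0,0]}]' 0.02 60
python3 -m pendant '[{"linear":[0,0,-0.01],"angular":[0,0,0]},{"linear":[0,0,-0.02],"angular":[0,0,0]},{"linear":[0,0,-0.03],"angular":[0,0,0]},{"linear":[0,0,-0.03],"angular":[0,0,0]},{"linear":[0,0,-0.03],"angular":[0,0,0]},{"linear":[0,0,-0.03],"angular":[0,0,0]},{"linear":[0,0,-0.02],"angular":[0,0,0]},{"linear":[0,0,-0.008],"angular":[0,0,0]},{"linear":[0,0,0],"angular":[0,0,0]},{"linear":[0,0,0],"angular":[0,0,0]}]'
python3 -c "
from h import *
plan([(.443,.0065,.2,98.5)])
shot('wrist','w7')"
```

```text
time: 33.15
eef_pos: [0.4507, -0.2681, 0.0225]
tcp_rot: [[-0.989, -0.149, 0.001], [-0.149, 0.989, -0.0], [-0.001, -0.0, -1.0]]
ft_force: [0.2, 0.5, -0.1]
gripper_width: 0.0854
finger_force: 0.0
time: 33.95
eef_pos: [0.4498, -0.268, 0.0218]
tcp_rot: [[-0.989, -0.148, -0.0], [-0.148, 0.989, 0.0], [0.0, 0.0, -1.0]]
ft_force: [-1.1, 0.9, 2.8]
gripper_width: 0.0389
finger_force: 60.0
time: 34.95
eef_pos: [0.449, -0.268, 0.1987]
tcp_rot: [[-0.989, -0.148, -0.002], [-0.148, 0.989, 0.001], [0.002, 0.001, -1.0]]
ft_force: [-0.2, -0.1, -3.3]
gripper_width: 0.0389
finger_force: 60.0
at [ 0.449  -0.268   0.1987] psi 98.5 j7 120.1 t 34.95 w 0.0389 F [-0.2 -0.1 -3.3]
  rot z -0.01 x1
  lin [-0.0049, 0.0389, -0.0002] x7
```

View pics/w7.png

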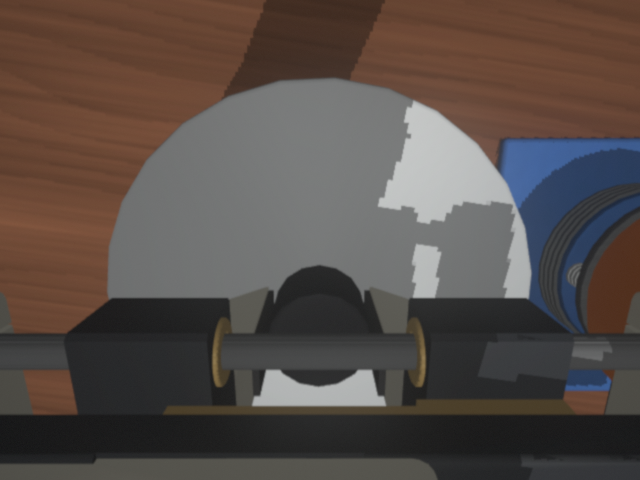

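```bash
python3 -c "
from h import *
from scipy.optimize import least_squares
t=np.linspace(0,2*np.pi,400)
def ext(f,x,y,z,r):
    P=np.array([proj(f,(x+r*np.cos(a),y+r*np.sin(a),z)) for a in t]); return np.r_[P.min(0),P.max(0)]
m=np.array([107.5,78,531.])
for z in(.188,.191,.194):
  r=least_squares(lambda p:ext('w7',p[0],p[1],z,.097)[:3]-m,[.449,-.266],diff_step=.01);print(z,r.x,r.fun)
"
```

```text
0.188 [ 0.45010751 -0.26784067] [ 0.7 -0.1 -0.6]
0.191 [ 0.45078427 -0.2677643 ] [-2.6  0.6  2.6]
0.194 [ 0.45145942 -0.26765888] [-5.9  1.4  6. ]
```

```bash
python3 -m pendant '[{"linear":[-0.0024,0.0195,0],"angular":[0,0,0]},{"linear":[-0.0049,0.0389,0],"angular":[0,0,0]},{"linear":[-0.0049,0.0389,0],"angular":[0,0,0]},{"linear":[-0.0049,0.0389,0],"angular":[0,0,0]},{"linear":[-0.0049,0.0389,0],"angular":[0,0,0]},{"linear":[-0.0049,0.0389,0],"angular":[0,0,0]},{"linear":[-0.0049,0.0389,0],"angular":[0,0,0]},{"linear":[-0.0024,0.0195,0],"angular":[0,0,0]},{"linear":[0,0,0],"angular":[0,0,0]},{"linear":[0,0,0],"angular":[0,0,0]},{"linear":[0,0,0],"angular":[0,0,0]}]'
python3 -c "
from h import *
plan([(.4433,.0065,.18,98.5)])"
```

```text
time: 36.1
eef_pos: [0.443, 0.005, 0.1991]
tcp_rot: [[-0.989, -0.146, -0.002], [-0.146, 0.989, -0.0], [0.002, 0.0, -1.0]]
ft_force: [-0.3, 0.7, -3.3]
gripper_width: 0.039
finger_force: 60.0
at [0.443  0.005  0.1991] psi 98.4 j7 88.4 t 36.1 w 0.039 F [-0.3  0.7 -3.3]
  rot z -0.09 x1
  lin [-0.0005, 0.0015, 0.0191] x1
```

Lower slowly and watch the force.

```bash
python3 -m pendant '[{"linear":[-0.0005,0.0015,0.005],"angular":[0,0,0]},{"linear":[0,0,0.005],"angular":[0,0,0]},{"linear":[0,0,0.005],"angular":[0,0,0]},{"linear":[0,0,0.004],"angular":[0,0,0]},{"linear":[0,0,0],"angular":[0,0,0]},{"linear":[0,0,0],"angular":[0,0,0]}]'
python3 -m pendant '[{"linear":[0,0,0.003],"angular":[0,0,0]},{"linear":[0,0,0.003],"angular":[0,0,0]},{"linear":[0,0,0.002],"angular":[0,0,0]},{"linear":[0,0,0],"angular":[0,0,0]}]'
python3 -m pendant '[{"linear":[0,0,0.002],"angular":[0,0,0]},{"linear":[0,0,0.001],"angular":[0,0,0]},{"linear":[0,0,0],"angular":[0,0,0]}]'
```

```text
time: 36.7
eef_pos: [0.4437, 0.0078, 0.1807]
tcp_rot: [[-0.989, -0.148, -0.0], [-0.148, 0.989, 0.0], [0.0, 0.0, -1.0]]
ft_force: [0.9, 1.1, -3.8]
gripper_width: 0.0388
finger_force: 60.0
time: 37.1
eef_pos: [0.4435, 0.0077, 0.1725]
tcp_rot: [[-0.989, -0.148, -0.001], [-0.148, 0.989, 0.0], [0.001, 0.0, -1.0]]
ft_force: [0.5, -1.2, -3.0]
gripper_width: 0.0393
finger_force: 60.0
time: 37.4
eef_pos: [0.4437, 0.0077, 0.1697]
tcp_rot: [[-0.989, -0.148, -0.0], [-0.148, 0.989, 0.0], [0.0, 0.0, -1.0]]
ft_force: [-0.2, 0.5, -3.8]
gripper_width: 0.0386
finger_force: 60.0
```

```bash
python3 -m pendant '[{"linear":[0,0,0.001],"angular":[0,0,0]},{"linear":[0,0,0],"angular":[0,0,0]},{"linear":[0,0,0],"angular":[0,0,0]}]'
python3 -m pendant '[{"linear":[0,0,0],"angular":[0,0,0]},{"linear":[0,0,0],"angular":[0,0,0]},{"linear":[0,0,0],"angular":[0,0,0]},{"linear":[0,0,0],"angular":[0,0,0]},{"linear":[0,0,0],"angular":[0,0,0]},{"linear":[0,0,-0.01],"angular":[0,0,0]},{"linear":[0,0,-0.03],"angular":[0,0,0]},{"linear":[0,0,-0.03],"angular":[0,0,0]},{"linear":[0,0,-0.03],"angular":[0,0,0]},{"linear":[0,0,-0.03],"angular":[0,0,0]},{"linear":[0.02,0,-0.03],"angular":[0,0,0]},{"linear":[0.04,0,-0.01],"angular":[0,0,0]},{"linear":[0.04,0,0],"angular":[0,0,0]},{"linear":[0,0,0],"angular":[0,0,0]}]' 0.08
python3 -c "
from h import *
plan([]);shot('top','t8');shot('scene','s8')
a=cv2.imread('pics/s8.png')[120:320,180:420]
b=cv2.imread('pics/t8.png')[190:330,270:430]
c=np.zeros((400,800,3),np.uint8); c[:400,:400]=cv2.resize(a,(400,400*200//240*1)) if 0 else np.vstack([cv2.resize(a,(400,333)),np.zeros((67,400,3),np.uint8)]); c[:350,400:]=cv2.resize(b,(400,350),interpolation=2); cv2.imwrite('pics/c8.png',c)"
```

```text
time: 37.7
eef_pos: [0.4439, 0.0077, 0.1694]
tcp_rot: [[-0.989, -0.148, 0.0], [-0.148, 0.989, -0.0], [-0.0, -0.0, -1.0]]
ft_force: [-3.6, -0.2, 6.1]
gripper_width: 0.0392
finger_force: 60.0
time: 39.1
eef_pos: [0.3413, -0.0077, 0.3396]
tcp_rot: [[-0.989, -0.146, 0.0], [-0.146, 0.989, -0.003], [0.0, -0.003, -1.0]]
ft_force: [0.9, 0.1, -0.5]
gripper_width: 0.0798
finger_force: 0.0
at [ 0.3413 -0.0077  0.3396] psi 98.4 j7 103.3 t 39.1 w 0.0798 F [ 0.9  0.1 -0.5]
```

View pics/c8.png

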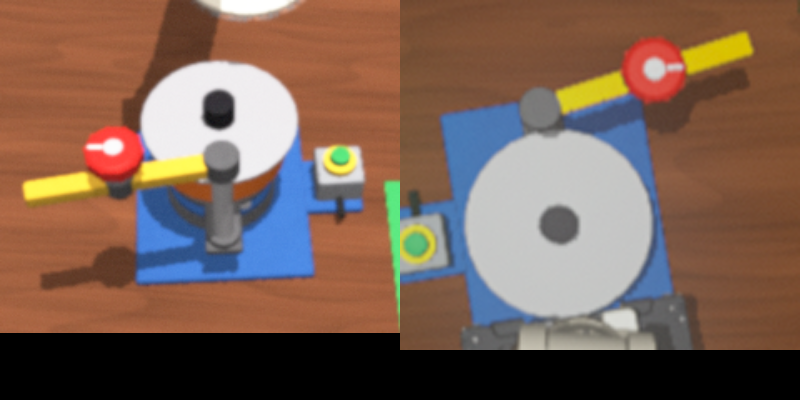

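The lid sits flat and centred: boss at (559,224) in the top half, about (333.6,279.6) full frame. Next, pinch the clamp bar.

```bash
python3 -c "
from h import *
x,y=px('t8',333.6,279.6,.161);print(x,y)
plan([(.6167,-.1678,.34,17),(.6167,-.1678,.214,17)])"
```

```text
0.4426 0.0057
at [ 0.3449 -0.0071  0.3398] psi 98.5 j7 103.2 t 39.2 w 0.0798 F [-0.1  0.2  0.3]
  rot z 8.15 x10
  lin [-0.0389, 0.0355, -0.0] x6
  lin [0.0, 0.0, 0.0315] x4
```

```bash
python3 -m pendant '[{"linear":[0,0,0],"angular":[0,0,8.15]},{"linear":[0,0,0],"angular":[0,0,8.15]},{"linear":[0,0,0],"angular":[0,0,8.15]},{"linear":[0,0,0],"angular":[0,0,8.15]},{"linear":[0,0,0],"angular":[0,0,8.15]},{"linear":[0,0,0],"angular":[0,0,8.15]},{"linear":[0,0,0],"angular":[0,0,8.15]},{"linear":[0,0,0],"angular":[0,0,8.15]},{"linear":[0,0,0],"angular":[0,0,8.15]},{"linear":[0,0,0],"angular":[0,0,8.15]},{"linear":[-0.0389,0.0355,0],"angular":[0,0,0]},{"linear":[-0.0389,0.0355,0],"angular":[0,0,0]},{"linear":[-0.0389,0.0355,0],"angular":[0,0,0]},{"linear":[-0.0389,0.0355,0],"angular":[0,0,0]},{"linear":[-0.0389,0.0355,0],"angular":[0,0,0]},{"linear":[-0.0389,0.0355,0],"angular":[0,0,0]},{"linear":[0,0,0],"angular":[0,0,0]},{"linear":[0,0,0],"angular":[0,0,0]},{"linear":[0,0,0],"angular":[0,0,0]}]' 0.055
python3 -c "
from h import *
plan([(.6167,-.1678,.34,17)]);shot('wrist','w9')"
```

```text
time: 41.1
eef_pos: [0.6032, -0.1585, 0.3384]
tcp_rot: [[-0.294, 0.956, -0.001], [0.956, 0.294, 0.002], [0.002, 0.0, -1.0]]
ft_force: [-0.3, 0.5, 1.4]
gripper_width: 0.0551
finger_force: 0.0
at [ 0.6032 -0.1585  0.3384] psi 17.1 j7 18.0 t 41.1 w 0.0551 F [-0.3  0.5  1.4]
  rot z 0.08 x1
  lin [-0.0129, 0.0102, -0.0016] x1
```

View pics/w9.png

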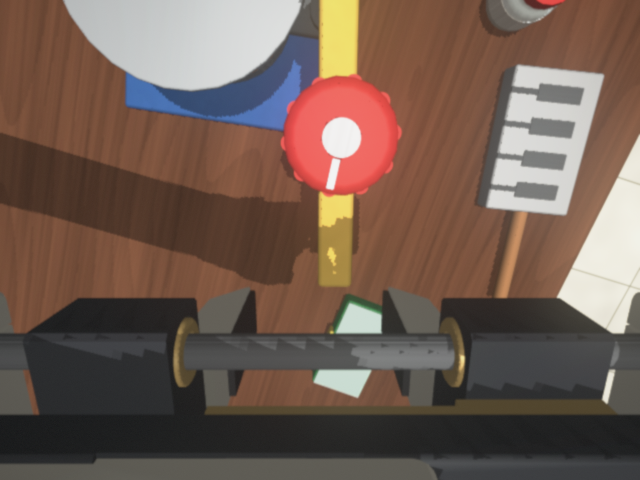

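The bar runs vertically in the picture from (339,40) to its end at (335,286), and the wheel hub is at (342,137).

```bash
python3 -c "
from h import *
e=px('w9',335,286,.235);a=px('w9',339,40,.235);d=e-a;th=np.degrees(np.arctan2(d[1],d[0]));w=px('w9',342,137,.287)
print(e,a,th,w,proj('w9',(.6032,-.1585,.225)))
P=np.array([.5582,.0235]);print(np.linalg.norm(e-P),np.linalg.norm(w-P),[np.degrees(np.arctan2(*(q-P)[::-1])) for q in(e,w)])
g=e-.018*d/np.linalg.norm(d);print(g);plan([(*g,.34,th+90),(*g,.214,th+90)])"
```

```text
[ 0.6224 -0.1831] [ 0.5767 -0.0317] -73.20359143383591 [ 0.593  -0.0855] [319.3 242.7]
0.2163450946982621 0.11442045271716067 [np.float64(-72.73760808801228), np.float64(-72.29348231450761)]
[ 0.61719851 -0.16586792]
at [ 0.6029 -0.1585  0.3392] psi 17.1 j7 18.0 t 41.15 w 0.0548 F [0.4 0.7 0.3]
  rot z 0.29 x1
  lin [-0.0112, 0.0115, -0.0008] x1
  lin [0.0, 0.0, 0.0315] x4
```

```bash
python3 -m pendant '[{"linear":[-0.0112,0.0115,0],"angular":[0,0,0.2]},{"linear":[0,0,0.03],"angular":[0,0,0]},{"linear":[0,0,0.03],"angular":[0,0,0]},{"linear":[0,0,0.03],"angular":[0,0,0]},{"linear":[0,0,0.025],"angular":[0,0,0]},{"linear":[0,0,0.01],"angular":[0,0,0]},{"linear":[0,0,0],"angular":[0,0,0]},{"linear":[0,0,0],"angular":[0,0,0]}]'
python3 -m pendant '[{"linear":[0,0,0],"angular":[0,0,0]},{"linear":[0,0,0],"angular":[0,0,0]},{"linear":[0,0,0],"angular":[0,0,0]},{"linear":[0,0,0],"angular":[0,0,0]},{"linear":[0,0,0],"angular":[0,0,0]},{"linear":[0,0,0],"angular":[0,0,0]}]' 0.01 20
python3 -c "
from h import *
plan([]);o=arm.get_obs();p=o['eef_pos'][:2]-np.array([.5582,.0235]);r=np.linalg.norm(p);print(r,np.degrees(np.arctan2(p[1],p[0])))
d=np.radians(8);c=2*r*np.sin(d/2);R=np.array(o['tcp_rot'])
# chord clockwise
n=np.array([p[0]*np.cos(d)+p[1]*np.sin(d),-p[0]*np.sin(d)+p[1]*np.cos(d)])-p
print(R[:2,:2].T@n)"
```

```text
time: 41.95
eef_pos: [0.6181, -0.167, 0.2158]
tcp_rot: [[-0.289, 0.957, 0.002], [0.957, 0.289, -0.001], [-0.002, 0.002, -1.0]]
ft_force: [-0.1, -0.1, -0.4]
gripper_width: 0.0552
finger_force: 0.0
time: 42.55
eef_pos: [0.6175, -0.1672, 0.2141]
tcp_rot: [[-0.289, 0.957, 0.0], [0.957, 0.289, -0.0], [-0.0, 0.0, -1.0]]
ft_force: [0.1, -0.3, 2.2]
gripper_width: 0.0241
finger_force: 20.0
at [ 0.6175 -0.1672  0.2141] psi 16.8 j7 14.8 t 42.55 w 0.0241 F [ 0.1 -0.3  2.2]
0.1997391963738702 -72.7298648561037
[ 0.00170991 -0.02781369]
```

```bash
python3 -m pendant '[{"linear":[0.0005,-0.0139,0],"angular":[0,0,4]},{"linear":[0.0005,-0.0139,0],"angular":[0,0,4]},{"linear":[0.0005,-0.0139,0],"angular":[0,0,4]},{"linear":[0.0005,-0.0139,0],"angular":[0,0,4]},{"linear":[0.0005,-0.0139,0],"angular":[0,0,4]},{"linear":[0.0005,-0.0139,0],"angular":[0,0,4]},{"linear":[0.0005,-0.0139,0],"angular":[0,0,4]},{"linear":[0.0005,-0.0139,0],"angular":[0,0,4]},{"linear":[0.0005,-0.0139,0],"angular":[0,0,4]},{"linear":[0.0005,-0.0139,0],"angular":[0,0,4]},{"linear":[0.0005,-0.0139,0],"angular":[0,0,4]},{"linear":[0.0005,-0.0139,0],"angular":[0,0,4]},{"linear":[0,0,0],"angular":[0,0,0]}]'
cat >> h.py <<'E'
def arc():
    plan([]);o=arm.get_obs();p=o['eef_pos'][:2]-np.array([.5582,.0235]);R=np.array(o['tcp_rot']);print(np.linalg.norm(p),np.degrees(np.arctan2(p[1],p[0])),'to post in tool',R[:2,:2].T@-p)
E
python3 -c "
from h import *
arc()"
```

```text
time: 43.85
eef_pos: [0.4552, -0.1463, 0.214]
tcp_rot: [[0.519, 0.855, -0.001], [0.855, -0.519, -0.001], [-0.001, -0.001, -1.0]]
ft_force: [-0.6, -1.0, -1.0]
gripper_width: 0.0234
finger_force: 20.0
at [ 0.4552 -0.1463  0.214 ] psi -31.3 j7 -23.4 t 43.85 w 0.0234 F [-0.6 -1.  -1. ]
0.19859841495589425 -121.25267303611967 to post in tool [ 1.98598278e-01 -3.05040400e-05]
```

```bash
python3 -m pendant '[{"linear":[0.0005,-0.0139,0],"angular":[0,0,4]},{"linear":[0.0005,-0.0139,0],"angular":[0,0,4]},{"linear":[0.0005,-0.0139,0],"angular":[0,0,4]},{"linear":[0.0005,-0.0139,0],"angular":[0,0,4]},{"linear":[0.0005,-0.0139,0],"angular":[0,0,4]},{"linear":[0.0005,-0.0139,0],"angular":[0,0,4]},{"linear":[0.0005,-0.0139,0],"angular":[0,0,4]},{"linear":[0.0005,-0.0139,0],"angular":[0,0,4]},{"linear":[0.0005,-0.0139,0],"angular":[0,0,4]},{"linear":[0.0005,-0.0139,0],"angular":[0,0,4]},{"linear":[0.0005,-0.0139,0],"angular":[0,0,4]},{"linear":[0.0003,-0.0104,0],"angular":[0,0,3]},{"linear":[0,0,0],"angular":[0,0,0]},{"linear":[0,0,0],"angular":[0,0,0]}]'
python3 -c "
from h import *
arc()"
python3 -m pendant '[{"linear":[0,-0.0035,0],"angular":[0,0,1]},{"linear":[0,-0.0035,0],"angular":[0,0,1]},{"linear":[0,0,0],"angular":[0,0,0]}]'
python3 -m pendant '[{"linear":[0,-0.0035,0],"angular":[0,0,1]},{"linear":[0,0,0],"angular":[0,0,0]}]'
python3 -c "
from h import *
arc()"
```

```text
time: 45.25
eef_pos: [0.3637, -0.0169, 0.2139]
tcp_rot: [[0.978, 0.206, -0.003], [0.206, -0.978, -0.001], [-0.003, 0.0, -1.0]]
ft_force: [-5.6, 0.1, 7.7]
gripper_width: 0.0241
finger_force: 20.0
at [ 0.3637 -0.0169  0.2139] psi -78.1 j7 -78.3 t 45.25 w 0.0241 F [-5.6  0.1  7.7]
0.1986194961665621 -168.27055064919594 to post in tool [0.19861766 0.00062681]
time: 45.55
eef_pos: [0.3624, -0.0099, 0.2139]
tcp_rot: [[0.985, 0.172, -0.003], [0.172, -0.985, -0.001], [-0.003, 0.0, -1.0]]
ft_force: [-6.0, 0.2, 7.9]
gripper_width: 0.0241
finger_force: 20.0
time: 45.75
eef_pos: [0.3619, -0.0065, 0.2139]
tcp_rot: [[0.988, 0.155, -0.003], [0.155, -0.988, -0.001], [-0.003, 0.0, -1.0]]
ft_force: [-5.8, -0.3, 8.1]
gripper_width: 0.0238
finger_force: 20.0
at [ 0.3619 -0.0065  0.2139] psi -81.1 j7 -82.7 t 45.75 w 0.0238 F [-5.8 -0.3  8.1]
0.19862274390410195 -171.31580731994438 to post in tool [0.19862064 0.00071727]
```

```bash
python3 -m pendant '[{"linear":[0,-0.002,0],"angular":[0,0,0.5]},{"linear":[0,0,0],"angular":[0,0,0]},{"linear":[0,0,0],"angular":[0,0,0]}]'
python3 -m pendant '[{"linear":[0,-0.002,0],"angular":[0,0,0.3]},{"linear":[0,0,0],"angular":[0,0,0]},{"linear":[0,0,0],"angular":[0,0,0]}]'
python3 -c "
from h import *
arc(); print(arm.get_obs()['ft_torque'])"
```

```text
time: 46.05
eef_pos: [0.3616, -0.0054, 0.2139]
tcp_rot: [[0.989, 0.146, -0.003], [0.146, -0.989, -0.001], [-0.003, 0.001, -1.0]]
ft_force: [-6.1, -1.8, 7.2]
gripper_width: 0.0237
finger_force: 20.0
time: 46.35
eef_pos: [0.3617, -0.0053, 0.2139]
tcp_rot: [[0.99, 0.14, -0.002], [0.14, -0.99, -0.004], [-0.002, 0.004, -1.0]]
ft_force: [-3.6, -9.9, 4.4]
gripper_width: 0.0242
finger_force: 20.0
at [ 0.3617 -0.0053  0.2139] psi -81.9 j7 -84.0 t 46.35 w 0.0242 F [-3.6 -9.9  4.4]
0.198606721990634 -171.65873478252206 to post in tool [ 0.19860375 -0.00098393]
[-1.92754993  0.93400757  0.28902335]
```

The bar is at its stop: about 10 N side force and no further motion. Release, rise and swing the wrist ready for the wheel.

```bash
python3 -m pendant '[{"linear":[0,0.0015,0],"angular":[0,0,0]},{"linear":[0,0,0],"angular":[0,0,0]},{"linear":[0,0,0],"angular":[0,0,0]},{"linear":[0,0,0],"angular":[0,0,0]},{"linear":[0,0,0],"angular":[0,0,0]},{"linear":[0,0,-0.02],"angular":[0,0,0]},{"linear":[0,0,-0.03],"angular":[0,0,0]},{"linear":[0,0,-0.03],"angular":[0,0,0]},{"linear":[0,0,-0.03],"angular":[0,0,0]},{"linear":[0,0,-0.02],"angular":[0,0,0]},{"linear":[0,0,0],"angular":[0,0,0]}]' 0.055
python3 -m pendant '[{"linear":[0,0,0],"angular":[0,0,-8.4]},{"linear":[0,0,0],"angular":[0,0,-8.4]},{"linear":[0,0,0],"angular":[0,0,-8.4]},{"linear":[0,0,0],"angular":[0,0,-8.4]},{"linear":[0,0,0],"angular":[0,0,-8.4]},{"linear":[0,0,0],"angular":[0,0,-8.4]},{"linear":[0,0,0],"angular":[0,0,-8.4]},{"linear":[0,0,0],"angular":[0,0,-8.4]},{"linear":[0,0,0],"angular":[0,0,-8.4]},{"linear":[0,0,0],"angular":[0,0,-8.4]},{"linear":[0,0,0],"angular":[0,0,-8.4]},{"linear":[0,0,0],"angular":[0,0,-8.4]},{"linear":[0,0,0],"angular":[0,0,-8.4]},{"linear":[0,0,0],"angular":[0,0,-8.4]},{"linear":[0,0,0],"angular":[0,0,-8.4]},{"linear":[0,0,0],"angular":[0,0,-8.4]},{"linear":[0,0,0],"angular":[0,0,-8.4]},{"linear":[0,0,0],"angular":[0,0,-8.4]},{"linear":[0,0,0],"angular":[0,0,-8.4]},{"linear":[0,0,0],"angular":[0,0,-8.4]}]' 0.085
python3 -c "
from h import *
plan([(.4445,.0066,.36,98.5)])"
```

```text
time: 47.45
eef_pos: [0.3643, -0.004, 0.3465]
tcp_rot: [[0.99, 0.139, 0.005], [0.139, -0.99, -0.001], [0.005, 0.002, -1.0]]
ft_force: [0.4, -0.4, -1.0]
gripper_width: 0.0548
finger_force: 0.0
time: 49.45
eef_pos: [0.3619, -0.004, 0.3426]
tcp_rot: [[-0.998, 0.063, -0.002], [0.063, 0.998, 0.0], [0.002, -0.0, -1.0]]
ft_force: [0.8, -1.0, 0.4]
gripper_width: 0.0848
finger_force: 0.0
at [ 0.3619 -0.004   0.3426] psi 86.4 j7 86.1 t 49.45 w 0.0848 F [ 0.8 -1.   0.4]
  rot z -6.07 x2
  lin [-0.0277, -0.0006, -0.0058] x3
```

```bash
python3 -m pendant '[{"linear":[0,0,0],"angular":[0,0,-6.07]},{"linear":[0,0,0],"angular":[0,0,-6.07]},{"linear":[-0.0277,-0.0006,-0.0058],"angular":[0,0,0]},{"linear":[-0.0277,-0.0006,-0.0058],"angular":[0,0,0]},{"linear":[-0.0277,-0.0006,-0.0058],"angular":[0,0,0]},{"linear":[0,0,0],"angular":[0,0,0]},{"linear":[0,0,0],"angular":[0,0,0]},{"linear":[0,0,0],"angular":[0,0,0]}]'
python3 -c "
from h import *
plan([]);shot('wrist','w10')"
```

```text
time: 50.25
eef_pos: [0.4438, 0.0058, 0.3602]
tcp_rot: [[-0.99, -0.142, -0.002], [-0.142, 0.99, -0.0], [0.002, 0.0, -1.0]]
ft_force: [-0.4, 0.1, 0.4]
gripper_width: 0.0851
finger_force: 0.0
at [0.4438 0.0058 0.3602] psi 98.1 j7 94.2 t 50.25 w 0.0851 F [-0.4  0.1  0.4]
```

View pics/w10.png

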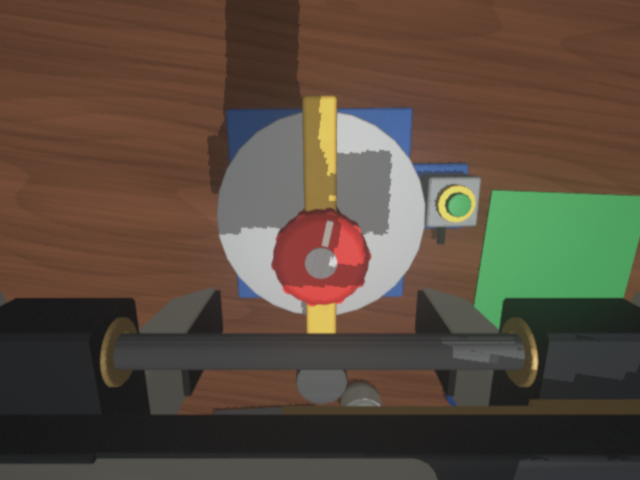

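The bar is over the lid. The wheel hub is at (321,262), with the mark pointing up at about 11° clockwise from the free end.

```bash
python3 -c "
from h import *
print(px('w10',320.5,263,.287),proj('w10',(.4445,.0066,.287)))
plan([(.4445,.0062,.3,98.1),(.4445,.0062,.26,98.1)])"
```

```text
[0.4452 0.0068] [320.4 261.8]
at [0.4439 0.0057 0.3605] psi 98.1 j7 94.2 t 50.3 w 0.0849 F [ 0.3  0.4 -0.2]
  rot z 0.03 x1
  lin [-0.0004, 0.0002, 0.0303] x2
  lin [0.0, 0.0, 0.04] x1
```

```bash
python3 -m pendant '[{"linear":[-0.0008,0.0006,0.03],"angular":[0,0,0]},{"linear":[0,0,0.03],"angular":[0,0,0]},{"linear":[0,0,0.025],"angular":[0,0,0]},{"linear":[0,0,0.015],"angular":[0,0,0]},{"linear":[0,0,0],"angular":[0,0,0]},{"linear":[0,0,0],"angular":[0,0,0]}]'
python3 -m pendant '[{"linear":[0,0,0],"angular":[0,0,0]},{"linear":[0,0,0],"angular":[0,0,0]},{"linear":[0,0,0],"angular":[0,0,0]},{"linear":[0,0,0],"angular":[0,0,0]},{"linear":[0,0,0],"angular":[0,0,0]},{"linear":[0,0,0],"angular":[0,0,0]}]' 0.03 40
python3 -c "
from h import *
plan([]);print(arm.get_obs()['ft_torque'])"
python3 -m pendant '[{"linear":[0,0,0.0003],"angular":[0,0,8]},{"linear":[0,0,0.0003],"angular":[0,0,8]},{"linear":[0,0,0],"angular":[0,0,0]}]'
python3 -c "
from h import *
plan([]);print(arm.get_obs()['ft_torque'])"
```

```text
time: 50.9
eef_pos: [0.4454, 0.0064, 0.2617]
tcp_rot: [[-0.99, -0.141, 0.0], [-0.141, 0.99, -0.0], [-0.0, -0.0, -1.0]]
ft_force: [0.1, -0.5, 0.7]
gripper_width: 0.0851
finger_force: 0.0
time: 51.5
eef_pos: [0.4461, 0.0068, 0.2619]
tcp_rot: [[-0.99, -0.142, 0.001], [-0.142, 0.99, 0.0], [-0.001, -0.0, -1.0]]
ft_force: [-1.6, 1.4, 5.1]
gripper_width: 0.0615
finger_force: 40.0
at [0.4461 0.0068 0.2619] psi 98.2 j7 92.6 t 51.5 w 0.0615 F [-1.6  1.4  5.1]
[0.26679645 0.3187497  0.05954142]
time: 51.8
eef_pos: [0.4461, 0.0067, 0.2613]
tcp_rot: [[-0.99, 0.141, 0.001], [0.141, 0.99, 0.0], [-0.001, 0.0, -1.0]]
ft_force: [-1.6, 0.7, 5.7]
gripper_width: 0.0612
finger_force: 40.0
at [0.4461 0.0067 0.2613] psi 81.9 j7 76.4 t 51.8 w 0.0612 F [-1.6  0.7  5.7]
[ 0.07768727  0.25833088 -0.16210759]
```

```bash
python3 -m pendant '[{"linear":[0,0,0.0003],"angular":[0,0,8]},{"linear":[0,0,0.0003],"angular":[0,0,8]},{"linear":[0,0,0.0003],"angular":[0,0,8]},{"linear":[0,0,0.0003],"angular":[0,0,8]},{"linear":[0,0,0.0003],"angular":[0,0,8]},{"linear":[0,0,0.0003],"angular":[0,0,8]},{"linear":[0,0,0.0003],"angular":[0,0,8]},{"linear":[0,0,0.0003],"angular":[0,0,8]},{"linear":[0,0,0.0003],"angular":[0,0,8]},{"linear":[0,0,0.0003],"angular":[0,0,8]},{"linear":[0,0,0.0003],"angular":[0,0,8]},{"linear":[0,0,0.0003],"angular":[0,0,8]},{"linear":[0,0,0.0003],"angular":[0,0,8]},{"linear":[0,0,0.0003],"angular":[0,0,8]},{"linear":[0,0,0.0003],"angular":[0,0,8]},{"linear":[0,0,0.0003],"angular":[0,0,8]},{"linear":[0,0,0.0003],"angular":[0,0,8]},{"linear":[0,0,0.0003],"angular":[0,0,8]},{"linear":[0,0,0.0003],"angular":[0,0,8]},{"linear":[0,0,0],"angular":[0,0,0]}]'
python3 -c "
from h import *
plan([]);print(arm.get_obs()['ft_torque']);shot('top','t11')
cv2.imwrite('pics/c11.png',cv2.resize(cv2.imread('pics/t11.png')[190:350,260:440],None,fx=3,fy=3))"
python3 -m pendant '[{"linear":[0,0,0],"angular":[0,0,0]},{"linear":[0,0,0],"angular":[0,0,0]},{"linear":[0,0,0],"angular":[0,0,0]},{"linear":[0,0,0],"angular":[0,0,0]},{"linear":[0,0,-0.02],"angular":[0,0,0]},{"linear":[0,0,-0.03],"angular":[0,0,0]},{"linear":[0,0,-0.05],"angular":[0,0,0]},{"linear":[0,0,0],"angular":[0,0,0]}]' 0.085
python3 -m pendant '[{"linear":[0,0,0],"angular":[0,0,-8.4]},{"linear":[0,0,0],"angular":[0,0,-8.4]},{"linear":[0,0,0],"angular":[0,0,-8.4]},{"linear":[0,0,0],"angular":[0,0,-8.4]},{"linear":[0,0,0],"angular":[0,0,-8.4]},{"linear":[0,0,0],"angular":[0,0,-8.4]},{"linear":[0,0,0],"angular":[0,0,-8.4]},{"linear":[0,0,0],"angular":[0,0,-8.4]},{"linear":[0,0,0],"angular":[0,0,-8.4]},{"linear":[0,0,0],"angular":[0,0,-8.4]},{"linear":[0,0,0],"angular":[0,0,-8.4]},{"linear":[0,0,0],"angular":[0,0,-8.4]},{"linear":[0,0,0],"angular":[0,0,-8.4]},{"linear":[0,0,0],"angular":[0,0,-8.4]},{"linear":[0,0,0],"angular":[0,0,-8.4]},{"linear":[0,0,0],"angular":[0,0,-8.4]},{"linear":[0,0,0],"angular":[0,0,-8.4]},{"linear":[0,0,0],"angular":[0,0,-8.4]},{"linear":[0,0,0],"angular":[0,0,-8.4]},{"linear":[0,0,0],"angular":[0,0,-8.4]}]'
python3 -c "
from h import *
plan([(.4455,.0066,.36,98.2)]);shot('wrist','w11')"
```

```text
time: 53.8
eef_pos: [0.4463, 0.0067, 0.2559]
tcp_rot: [[0.94, 0.34, 0.001], [0.34, -0.94, 0.0], [0.001, 0.0, -1.0]]
ft_force: [-1.7, 0.0, 7.5]
gripper_width: 0.0612
finger_force: 40.0
at [0.4463 0.0067 0.2559] psi -70.1 j7 -75.1 t 53.8 w 0.0612 F [-1.7  0.   7.5]
[-0.05716399  0.58361403 -0.22714485]
time: 54.65
eef_pos: [0.4492, 0.0068, 0.361]
tcp_rot: [[0.939, 0.344, 0.011], [0.344, -0.939, 0.0], [0.01, 0.003, -1.0]]
ft_force: [0.5, 1.0, 0.6]
gripper_width: 0.0853
finger_force: 0.0
time: 56.65
eef_pos: [0.4456, 0.0065, 0.3544]
tcp_rot: [[-0.989, -0.147, -0.001], [-0.147, 0.989, -0.0], [0.001, 0.0, -1.0]]
ft_force: [0.3, -0.3, -0.1]
gripper_width: 0.085
finger_force: 0.0
at [0.4456 0.0065 0.3544] psi 98.5 j7 94.3 t 56.65 w 0.085 F [ 0.3 -0.3 -0.1]
  rot z 0.28 x1
  lin [0.0001, 0.0001, -0.0056] x1
```

View pics/w11.png

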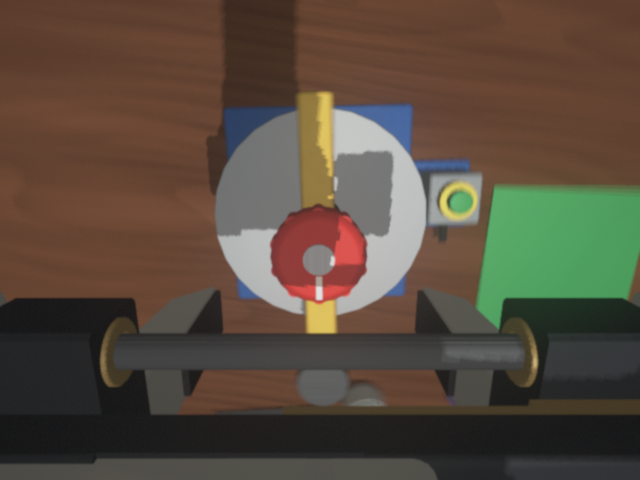

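The mark now points down at (319,290), so the wheel has turned about 168° and stands at roughly 3.1 rad. Second grip follows.

```bash
python3 -m pendant '[{"linear":[0,0,0.03],"angular":[0,0,0]},{"linear":[0,0,0.03],"angular":[0,0,0]},{"linear":[0,0,0.025],"angular":[0,0,0]},{"linear":[0,0,0.0145],"angular":[0,0,0]},{"linear":[0,0,0],"angular":[0,0,0]},{"linear":[0,0,0],"angular":[0,0,0]}]'
python3 -m pendant '[{"linear":[0,0,0],"angular":[0,0,0]},{"linear":[0,0,0],"angular":[0,0,0]},{"linear":[0,0,0],"angular":[0,0,0]},{"linear":[0,0,0],"angular":[0,0,0]},{"linear":[0,0,0],"angular":[0,0,0]},{"linear":[0,0,0],"angular":[0,0,0]}]' 0.03 45
python3 -c "
from h import *
plan([]);print(arm.get_obs()['ft_torque'])"
python3 -m pendant '[{"linear":[0,0,0.0003],"angular":[0,0,8.1]},{"linear":[0,0,0.0003],"angular":[0,0,8.1]},{"linear":[0,0,0.0003],"angular":[0,0,8.1]},{"linear":[0,0,0.0003],"angular":[0,0,8.1]},{"linear":[0,0,0.0003],"angular":[0,0,8.1]},{"linear":[0,0,0.0003],"angular":[0,0,8.1]},{"linear":[0,0,0.0003],"angular":[0,0,8.1]},{"linear":[0,0,0.0003],"angular":[0,0,8.1]},{"linear":[0,0,0.0003],"angular":[0,0,8.1]},{"linear":[0,0,0],"angular":[0,0,0]}]'
python3 -c "
from h import *
plan([]);print(arm.get_obs()['ft_torque'])"
python3 -m pendant '[{"linear":[0,0,0.0003],"angular":[0,0,8.1]},{"linear":[0,0,0.0003],"angular":[0,0,8.1]},{"linear":[0,0,0.0003],"angular":[0,0,8.1]},{"linear":[0,0,0.0003],"angular":[0,0,8.1]},{"linear":[0,0,0.0003],"angular":[0,0,8.1]},{"linear":[0,0,0.0003],"angular":[0,0,8.1]},{"linear":[0,0,0],"angular":[0,0,0]}]'
python3 -c "
from h import *
plan([]);print(arm.get_obs()['ft_torque'])"
```

```text
time: 57.3
eef_pos: [0.4458, 0.0065, 0.2556]
tcp_rot: [[-0.99, -0.14, -0.0], [-0.14, 0.99, 0.0], [0.0, 0.0, -1.0]]
ft_force: [0.8, 0.5, 0.1]
gripper_width: 0.0852
finger_force: 0.0
time: 57.9
eef_pos: [0.4462, 0.0065, 0.256]
tcp_rot: [[-0.99, -0.141, 0.001], [-0.141, 0.99, -0.0], [-0.001, -0.0, -1.0]]
ft_force: [-0.7, 0.4, 4.7]
gripper_width: 0.0618
finger_force: 45.0
at [0.4462 0.0065 0.256 ] psi 98.1 j7 93.2 t 57.9 w 0.0618 F [-0.7  0.4  4.7]
[ 0.00731113  0.16018167 -0.03814431]
time: 58.9
eef_pos: [0.4462, 0.0065, 0.2535]
tcp_rot: [[-0.423, 0.906, 0.001], [0.906, 0.423, -0.0], [-0.001, 0.001, -1.0]]
ft_force: [-1.0, -0.9, 5.4]
gripper_width: 0.0613
finger_force: 45.0
at [0.4462 0.0065 0.2535] psi 25.0 j7 20.4 t 58.9 w 0.0613 F [-1.  -0.9  5.4]
[-0.24856209  0.27437728 -0.18122002]
time: 59.6
eef_pos: [0.4462, 0.0065, 0.2519]
tcp_rot: [[0.4, 0.916, 0.001], [0.916, -0.4, -0.0], [0.001, 0.001, -1.0]]
ft_force: [-1.8, -0.3, 8.1]
gripper_width: 0.0611
finger_force: 45.0
at [0.4462 0.0065 0.2519] psi -23.6 j7 -28.0 t 59.6 w 0.0611 F [-1.8 -0.3  8.1]
[-0.21809357  0.51218303 -0.14866143]
```

```bash
python3 -m pendant '[{"linear":[0,0,0.0003],"angular":[0,0,8.1]},{"linear":[0,0,0.0003],"angular":[0,0,8.1]},{"linear":[0,0,0.0003],"angular":[0,0,8.1]},{"linear":[0,0,0.0003],"angular":[0,0,8.1]},{"linear":[0,0,0.0003],"angular":[0,0,8.1]},{"linear":[0,0,0.0003],"angular":[0,0,8.1]},{"linear":[0,0,0],"angular":[0,0,0]},{"linear":[0,0,0],"angular":[0,0,0]}]'
python3 -c "
from h import *
plan([])
for i in range(4): print(arm.get_obs()['ft_torque'],viewer.get_image('top') is None)"
python3 -m pendant '[{"linear":[0,0,0],"angular":[0,0,0]},{"linear":[0,0,0],"angular":[0,0,0]},{"linear":[0,0,0],"angular":[0,0,0]},{"linear":[0,0,0],"angular":[0,0,0]},{"linear":[0,0,-0.02],"angular":[0,0,0]},{"linear":[0,0,-0.03],"angular":[0,0,0]},{"linear":[0,0,-0.05],"angular":[0,0,0]},{"linear":[0,0,0],"angular":[0,0,0]},{"linear":[0,0,0],"angular":[0,0,0]}]' 0.085
python3 -c "
from h import *
plan([(.38,.11,.34,-72),(.4217,.162,.2,-72)]);shot('wrist','w12')"
```

```text
time: 60.4
eef_pos: [0.4463, 0.0065, 0.2503]
tcp_rot: [[0.951, 0.309, 0.001], [0.309, -0.951, 0.0], [0.001, 0.0, -1.0]]
ft_force: [-1.1, -0.8, 10.0]
gripper_width: 0.0614
finger_force: 45.0
at [0.4463 0.0065 0.2503] psi -72.0 j7 -76.2 t 60.4 w 0.0614 F [-1.1 -0.8 10. ]
[-0.12102426  0.73991525 -0.11200362] False
[-0.19528403  0.73409235 -0.12042294] False
[-0.17009731  0.72606358 -0.13380364] False
[-0.16285897  0.6929946  -0.16186764] False
time: 61.5
eef_pos: [0.4464, 0.0066, 0.3501]
tcp_rot: [[0.951, 0.31, 0.003], [0.31, -0.951, 0.0], [0.003, 0.001, -1.0]]
ft_force: [-0.2, 0.0, -0.0]
gripper_width: 0.085
finger_force: 0.0
at [0.4464 0.0066 0.3501] psi -72.0 j7 -76.3 t 61.5 w 0.085 F [-0.2  0.  -0. ]
  rot z 0.04 x1
  lin [-0.0104, -0.0396, 0.0034] x3
  lin [0.0139, -0.0091, 0.035] x4
```

View pics/w12.png

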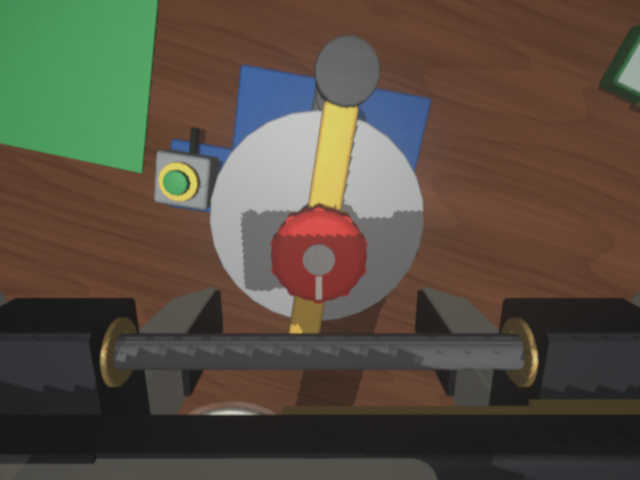

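The mark is now about 9° counter-clockwise of the bar's free end, so the wheel is near 6.1 rad. Next the start button.

```bash
python3 -c "
from h import *
print(px('w12',176,182,.075))
plan([(.4214,.1624,.35,8.5),(.4214,.1624,.1,8.5)])"
```

```text
[0.422  0.1627]
at [0.4455 0.0065 0.3487] psi -72.0 j7 -76.3 t 61.55 w 0.085 F [-1.1 -0.4 -1.3]
  rot z -8.05 x10
  lin [0.0394, -0.0002, -0.0003] x4
  lin [0.0, 0.0, 0.0357] x7
```

```bash
python3 -m pendant '[{"linear":[0,0,0],"angular":[0,0,-8.05]},{"linear":[0,0,0],"angular":[0,0,-8.05]},{"linear":[0,0,0],"angular":[0,0,-8.05]},{"linear":[0,0,0],"angular":[0,0,-8.05]},{"linear":[0,0,0],"angular":[0,0,-8.05]},{"linear":[0,0,0],"angular":[0,0,-8.05]},{"linear":[0,0,0],"angular":[0,0,-8.05]},{"linear":[0,0,0],"angular":[0,0,-8.05]},{"linear":[0,0,0],"angular":[0,0,-8.05]},{"linear":[0,0,0],"angular":[0,0,-8.05]},{"linear":[0.0394,0,0],"angular":[0,0,0]},{"linear":[0.0394,0,0],"angular":[0,0,0]},{"linear":[0.0394,0,0],"angular":[0,0,0]},{"linear":[0.0394,0,0],"angular":[0,0,0]},{"linear":[0,0,0],"angular":[0,0,0]}]' 0 10
python3 -m pendant '[{"linear":[0,0,0.035],"angular":[0,0,0]},{"linear":[0,0,0.035],"angular":[0,0,0]},{"linear":[0,0,0.035],"angular":[0,0,0]},{"linear":[0,0,0.035],"angular":[0,0,0]},{"linear":[0,0,0.035],"angular":[0,0,0]},{"linear":[0,0,0.035],"angular":[0,0,0]},{"linear":[0,0,0.02],"angular":[0,0,0]},{"linear":[0,0,0],"angular":[0,0,0]},{"linear":[0,0,0],"angular":[0,0,0]}]'
python3 -c "
from h import *
plan([(.4217,.1625,.08,8.5)])"
```

```text
time: 63.05
eef_pos: [0.4198, 0.1679, 0.3473]
tcp_rot: [[-0.157, 0.988, -0.004], [0.988, 0.157, 0.001], [0.002, -0.003, -1.0]]
ft_force: [0.5, -0.2, -0.6]
gripper_width: 0.0005
finger_force: 0.0
time: 63.95
eef_pos: [0.4215, 0.1617, 0.1185]
tcp_rot: [[-0.148, 0.989, -0.002], [0.989, 0.148, -0.001], [-0.001, -0.002, -1.0]]
ft_force: [-0.3, 0.2, -0.5]
gripper_width: 0.0003
finger_force: 0.0
at [0.4215 0.1617 0.1185] psi 8.5 j7 -19.4 t 63.95 w 0.0003 F [-0.3  0.2 -0.5]
  rot z 0.02 x1
  lin [0.0007, 0.0003, 0.0385] x1
```

```bash
python3 -m pendant '[{"linear":[0,0,0.02],"angular":[0,0,0]},{"linear":[0,0,0.018],"angular":[0,0,0]},{"linear":[0,0,0.003],"angular":[0,0,0]},{"linear":[0,0,0.002],"angular":[0,0,0]},{"linear":[0,0,0.002],"angular":[0,0,0]},{"linear":[0,0,0],"angular":[0,0,0]}]'
python3 -m pendant '[{"linear":[0,0,0.002],"angular":[0,0,0]},{"linear":[0,0,0.001],"angular":[0,0,0]},{"linear":[0,0,0.001],"angular":[0,0,0]},{"linear":[0,0,0],"angular":[0,0,0]},{"linear":[0,0,0],"angular":[0,0,0]}]'
```

```text
time: 64.55
eef_pos: [0.4227, 0.1624, 0.0749]
tcp_rot: [[-0.148, 0.989, 0.001], [0.989, 0.148, 0.0], [0.0, 0.001, -1.0]]
ft_force: [-1.5, -0.7, 4.2]
gripper_width: 0.0006
finger_force: 1.9
time: 65.05
eef_pos: [0.4229, 0.1625, 0.0727]
tcp_rot: [[-0.148, 0.989, 0.001], [0.989, 0.148, -0.0], [-0.0, 0.001, -1.0]]
ft_force: [-8.9, -4.3, 32.8]
gripper_width: 0.0005
finger_force: 15.9
```

```bash
python3 -c "
from h import *
plan([]);shot('scene','s13');shot('wrist','w13')
a=cv2.resize(cv2.imread('pics/s13.png')[170:260,330:430],(500,450),interpolation=2);b=cv2.resize(cv2.imread('pics/w13.png')[200:400,240:400],(300,375),interpolation=2)
c=np.zeros((450,800,3),np.uint8);c[:,:500]=a;c[:375,500:]=b;cv2.imwrite('pics/c13.png',c)"
```

```text
at [0.4229 0.1625 0.0727] psi 8.5 j7 -20.8 t 65.05 w 0.0005 F [-8.9 -4.3 32.8]
```

View pics/c13.png

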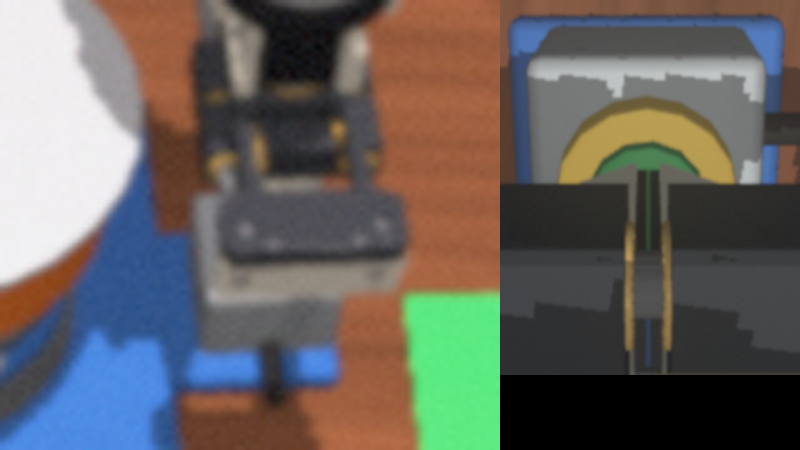

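The fingers sit on the button's centre, but the hard stop at 72.7 mm suggests that the shut fingers (38 mm) bear on the yellow collar. I'll repeat with a single fingertip.

```bash
python3 -m pendant '[{"linear":[0,0,-0.02],"angular":[0,0,0]},{"linear":[0,0,-0.02],"angular":[0,0,0]},{"linear":[0,0,0],"angular":[0,0,0]},{"linear":[0,0,0],"angular":[0,0,0]},{"linear":[0,0,0],"angular":[0,0,0]},{"linear":[0,0,0],"angular":[0,0,0]},{"linear":[0,0.026,0],"angular":[0,0,0]},{"linear":[0,0.026,0],"angular":[0,0,0]},{"linear":[0,0,0],"angular":[0,0,0]},{"linear":[0,0,0],"angular":[0,0,0]}]' 0.0918 10
python3 -c "
from h import *
plan([(.4731,.1702,.08,8.5)]);shot('wrist','w14')
cv2.imwrite('pics/c14.png',cv2.imread('pics/w14.png')[140:440,:400])"
```

```text
time: 66.15
eef_pos: [0.4732, 0.1699, 0.1091]
tcp_rot: [[-0.148, 0.989, -0.002], [0.989, 0.148, -0.001], [-0.0, -0.002, -1.0]]
ft_force: [0.3, -0.1, -0.5]
gripper_width: 0.0756
finger_force: 0.0
at [0.4732 0.1699 0.1091] psi 8.5 j7 -18.3 t 66.15 w 0.0756 F [ 0.3 -0.1 -0.5]
  rot z 0.02 x1
  lin [0.0003, -0.0001, 0.0291] x1
```

View pics/c14.png

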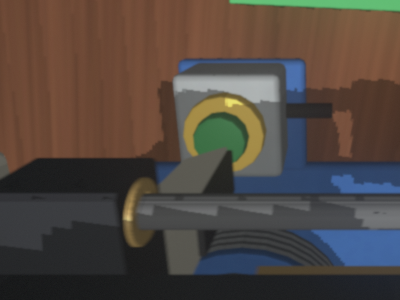

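```bash
python3 -m pendant '[{"linear":[0,-0.0337,0],"angular":[0,0,0]},{"linear":[0,0,0],"angular":[-7.5,0,0]},{"linear":[0,0,0],"angular":[-7.5,0,0]},{"linear":[0,0,0],"angular":[0,0,0]},{"linear":[0,0,0],"angular":[0,0,0]},{"linear":[0,0,0],"angular":[0,0,0]},{"linear":[0,0,0],"angular":[0,0,0]},{"linear":[0,0,0],"angular":[0,0,0]}]' 0 20
python3 -c "
from h import *
o=arm.get_obs();R=np.array(o['tcp_rot']);P=o['eef_pos'];e=P+R@[0,-.019,0];print(P,e,o['gripper_width'],R.round(3).tolist())
print('to touch (tool axes)',R.T@(np.array([.4217,.1625,.078])-e),'1mm down',R.T@[0,0,-.001])"
```

```text
time: 67.0
eef_pos: [0.4416, 0.1653, 0.1104]
tcp_rot: [[-0.147, 0.955, 0.256], [0.989, 0.142, 0.039], [0.0, 0.259, -0.966]]
ft_force: [1.0, 0.0, -1.2]
gripper_width: 0.0252
finger_force: 0.0
[0.44159037 0.16528085 0.1103547 ] [0.42343967 0.1625761  0.10543166] 0.025173459809700052 [[-0.147, 0.955, 0.256], [0.989, 0.142, 0.039], [0.0, 0.259, -0.966]]
to touch (tool axes) [ 0.00017203 -0.00878049  0.02604614] 1mm down [-3.38062318e-07 -2.59107410e-04  9.65848454e-04]
```

```bash
python3 -m pendant '[{"linear":[0,0,0],"angular":[0,0,0]},{"linear":[0,0,0],"angular":[0,0,0]},{"linear":[0,-0.0044,0.013],"angular":[0,0,0]},{"linear":[0,-0.0044,0.013],"angular":[0,0,0]},{"linear":[0,0,0],"angular":[0,0,0]},{"linear":[0,0,0],"angular":[0,0,0]}]'
for i in 1; do python3 -m pendant '[{"linear":[0,-0.001,0.0039],"angular":[0,0,0]},{"linear":[0,0,0],"angular":[0,0,0]},{"linear":[0,0,0],"angular":[0,0,0]}]'; done
python3 -m pendant '[{"linear":[0,-0.0005,0.0019],"angular":[0,0,0]},{"linear":[0,0,0],"angular":[0,0,0]},{"linear":[0,0,0],"angular":[0,0,0]}]'
python3 -m pendant '[{"linear":[0,-0.0005,0.0019],"angular":[0,0,0]},{"linear":[0,0,0],"angular":[0,0,0]},{"linear":[0,0,0],"angular":[0,0,0]}]'
python3 -m pendant '[{"linear":[0,-0.0004,0.0014],"angular":[0,0,0]},{"linear":[0,0,0],"angular":[0,0,0]},{"linear":[0,0,0],"angular":[0,0,0]}]'
```

```text
time: 67.6
eef_pos: [0.4385, 0.1648, 0.0826]
tcp_rot: [[-0.149, 0.955, 0.255], [0.989, 0.144, 0.038], [-0.0, 0.258, -0.966]]
ft_force: [0.2, 0.4, -0.0]
gripper_width: 0.0004
finger_force: 0.0
time: 67.9
eef_pos: [0.4395, 0.1652, 0.0793]
tcp_rot: [[-0.149, 0.955, 0.257], [0.989, 0.143, 0.039], [0.001, 0.26, -0.966]]
ft_force: [0.2, 0.4, 1.8]
gripper_width: 0.0005
finger_force: 0.8
time: 68.2
eef_pos: [0.4394, 0.1652, 0.0772]
tcp_rot: [[-0.149, 0.955, 0.257], [0.989, 0.143, 0.039], [0.001, 0.26, -0.966]]
ft_force: [0.8, 1.2, 2.2]
gripper_width: 0.0007
finger_force: 1.4
time: 68.5
eef_pos: [0.4394, 0.1652, 0.0751]
tcp_rot: [[-0.149, 0.955, 0.257], [0.989, 0.143, 0.039], [0.001, 0.26, -0.966]]
ft_force: [2.8, 0.9, 4.5]
gripper_width: 0.0005
finger_force: 2.0
time: 68.8
eef_pos: [0.4393, 0.1652, 0.0736]
tcp_rot: [[-0.149, 0.955, 0.257], [0.989, 0.143, 0.039], [0.001, 0.26, -0.966]]
ft_force: [1.9, 1.1, 5.7]
gripper_width: 0.0005
finger_force: 2.5
```

```bash
python3 -m pendant '[{"linear":[0,-0.0004,0.0014],"angular":[0,0,0]},{"linear":[0,0,0],"angular":[0,0,0]},{"linear":[0,0,0],"angular":[0,0,0]}]'
python3 -m pendant '[{"linear":[0,0.005,-0.02],"angular":[0,0,0]},{"linear":[0,0.01,-0.04],"angular":[0,0,0]},{"linear":[0,0.01,-0.04],"angular":[0,0,0]},{"linear":[0,0.01,-0.04],"angular":[0,0,0]},{"linear":[0.03,0,0],"angular":[7.5,0,0]},{"linear":[0.04,0,0],"angular":[7.5,0,0]},{"linear":[0.04,0,0],"angular":[0,0,0]},{"linear":[0.04,0,0],"angular":[0,0,0]},{"linear":[0,0,0],"angular":[0,0,0]},{"linear":[0,0,0],"angular":[0,0,0]}]'
python3 -c "
from h import *
plan([]);shot('top','t15');shot('scene','s15')
b=cv2.imread('pics/t15.png')[150:320,230:430];a=cv2.imread('pics/s15.png')[130:330,180:420]
c=np.zeros((340,800,3),np.uint8);c[:340,:400]=cv2.resize(b,(400,340),interpolation=2);c[:333,400:]=cv2.resize(a,(400,333),interpolation=2);cv2.imwrite('pics/c15.png',c)"
```

```text
time: 69.1
eef_pos: [0.4397, 0.1653, 0.0728]
tcp_rot: [[-0.148, 0.955, 0.258], [0.989, 0.143, 0.039], [0.001, 0.261, -0.965]]
ft_force: [-1.1, 0.4, 13.4]
gripper_width: 0.0004
finger_force: 5.8
time: 70.1
eef_pos: [0.4121, 0.3125, 0.2145]
tcp_rot: [[-0.151, 0.989, -0.004], [0.989, 0.151, -0.003], [-0.002, -0.004, -1.0]]
ft_force: [0.2, -0.4, 0.4]
gripper_width: 0.0006
finger_force: 0.0
at [0.4121 0.3125 0.2145] psi 8.7 j7 -35.1 t 70.1 w 0.0006 F [ 0.2 -0.4  0.4]
```

View pics/c15.png

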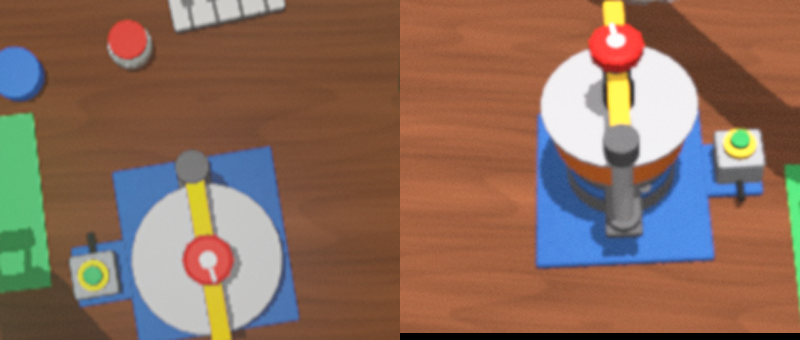

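The button bottomed out (13 N at the stop). The final picture shows the lid flat, the arm at its stop over it, the pad on the boss, and the robot clear. I'm handing in.

```bash
python3 -c "
from h import *
print(finish_job())"
```

```text
the job is handed in; nothing more can be done
None
```

The job is handed in, with no verdict returned: all five sinkers are in the bowl, the lid is seated flat, the clamp arm is at its stop, the wheel was wound to about 6.1 rad (judged from its mark and the turns made), and the start button was then pressed to its stop.

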